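# Make up two toy kits

### The arm

A 6-joint arm with a two-finger parallel gripper is mounted at the origin on the work surface. World frame = base frame: x ahead of the robot, y to its left, z up, the work surface at z = 0. Lengths are in m, angles in rad, forces in N, time in s.
With the tool pointing down it reaches from about 0.25 to 0.725 m from the base axis. Payload 4 kg.
Tool frame: the origin (TCP) lies between the finger pads; the fingertips stand 11 mm ahead of it and the grasp point (between the pads) lies 8 mm behind it (tcp_to_tips is the z of the fingertips in the tool frame, in m); z points along the fingers, y is the direction in which the jaws open and shut (so a half turn about z gives the same grasp; the last joint's range is limited). The gripper opens to 85 mm and grips with 20 to 120 N. Pads are 22 mm wide; open, the fingers measure 114 mm over their backs; the gripper's body (76 mm by 85 mm) begins 54 mm behind the grasp point. The pads swing forward as they close: fully open they stand 13 mm farther back than shut.
Start: joints at [-1.163, 0.241, 0.005, 1.335, 0, 1.571], TCP at [0.198, -0.459, 0.242] pointing down, gripper open.
Joint ranges: [-2.72, 2.72], [-1.05, 1.87], [-1.09, 1.28], [-1.99, 2.15], [-1.42, 1.44], [-3.14, 3.14]. Speed limits (rad/s): [2.79, 2.79, 3.14, 3.14, 3.14, 3.14].

### API

Orientations are given as a unit quaternion [x, y, z, w].
In Python, from workcell import * gives the robot as it stands.
- The arm moves only by the tool move_arm, never from a script. Its argument "moves" is a list that holds one entry, the list of rows, each a list of 7 numbers: the shift along the world's x, y, z in units of 500 mm (1.0 is 500 mm), then the turn, a rotation vector about the world's x, y, z in units of 30 degrees (1.0 is 30 degrees), then the closure, from -1 (fully open) to 1 (shut), so that 0 is half open. A call has 1 to 8 rows; each row shifts and turns the pose as measured when the row begins; what a row does not reach is not made up. A row lasts 1/12 s, in which the tool goes at most 41.7 mm and 7.16 degrees, less where a joint would pass 70% of its speed; a pose out of reach is approached as far as the arm can. A call with a number of a shift or a turn outside -1 to 1 is refused whole. A call with a gripper value outside its range is refused whole. The fingers move at their own pace and stop on an object; the grip force is fixed at half the most. Time passes only in rows, so rows that do not move let the fingers close. It gives the time, the measured TCP pose, the force and the opening at its end, in the units of the state.
- get_obs(): the state, without advancing time (a new reading comes with each control period).
- camera(name): name is "side" or "top" or "wrist"; returns a dict with "pixels" (400x640x3 uint8, red, green, blue), "range_z" (400x640 float32, m along the optical axis (not along the pixel's ray), 0 where there is no reading), "fx", "fy", "cx", "cy" (pixels), "distortion" ([k1, k2, p1, p2, k3] as OpenCV has them; the pictures are not rectified), "extrinsics" (4x4, takes a point from camera to world coordinates). Camera axes: x right, y down, z forward; pixel columns grow to the right and rows downward; lengths in m; the calibration is good to about 2 mm. A picture is of the moment at which its call begins.
- job_done(): hands the job in, once; it reports no verdict.
The state is a dict: "clock": time; "joint_pos": joint angles; "joint_vel": joint speeds; "tau": joint torques, N m; "eef_pos": TCP position; "tool_rot": TCP orientation; "ft_force": force on the tool from outside, world axes, zero at the start; "ft_torque": the same for the moment, N m; "grip_width": finger opening in m.
Only numpy, scipy, OpenCV 4.12 (cv2) and the standard library are available. Lean on these libraries where they do the work, as an engineer would, in place of code of your own. Each camera call takes 0.05 s, during which the arm holds its last target.

### The job

Make up two toy kits from the loose wooden parts on the bench. The stacking-tower kit goes in the square tray: the bored base block flat on the tray floor with its bore upwards, the round post standing in the bore and pushed home to its pencil line, and the small disc lying flat on the tray floor beside them. The wheelbarrow kit goes in the long tray, with the hollow tub upright and the large disc lying flat, both on the tray floor; leave the glue bottle and the try square where they are.

Things in the scene. Friction and masses are not known exactly. Their poses are not given: they have to be found in the camera images.
- square_tray: Square open plywood tray, fixed to the bench, 172 x 172 mm outside, 18 mm high; walls 6 mm (floor top 6 mm above the bench, inside 160 x 160 mm). Origin at the centre of its underside, x and y along its sides, z up. For the stacking-tower kit.
- long_tray: Long open plywood tray, fixed to the bench, 262 mm along its x by 142 mm along its y outside, 18 mm high; walls 6 mm (floor top 6 mm above the bench, inside 250 x 130 mm). Origin at the centre of its underside, z up. For the wheelbarrow kit.
- base_mid (a point): Centre (half-way up) of the loose light-wood base block, 70 mm along x, 56 mm along y, 45 mm high, about 0.13 kg. A round blind bore, 29 mm wide and 30 mm deep opens in the middle of its top; the bore's axis is the block's z axis through this point. z up.
- post_mid (a point): Centre (half-way up) of the loose round light-wood post, 25 mm in diameter, 100 mm long, standing upright; foot chamfered. A dark pencil line runs round it 30 mm above its foot; pushed home in the base's bore the line is level with the block's top. z along the post, up.
- tub_mid (a point): Centre (half-way up) of the loose hollow light-wood wheelbarrow tub, an open box 66 mm along x, 46 mm along y, 36 mm high, walls 8 mm, open side up; two short handles stick out 32 mm beyond its -x end. z up.
- big_disc_mid (a point): Centre of the large light-wood disc (wheel), 60 mm in diameter, 20 mm thick, lying flat, with a dark dot at its middle. z is its axis.
- small_disc_mid (a point): Centre of the small light-wood disc, 40 mm in diameter, 20 mm thick, lying flat, with a dark dot at its middle. z is its axis.
- glue_mid (a point): Half-way up the loose white glue bottle with an orange cap, 54 mm in diameter, 140 mm high, standing on the bench beyond the parts. Not part of the kits; to be left alone.
- square: Loose try square lying on the bench beyond the parts: dark wooden stock 20 x 100 x 18 mm, with a 3 mm steel blade reaching 110 mm from the stock's centre along +x. Origin under the middle of the stock. Not part of the kits; to be left alone.
Mind the look-alikes: they are no part of the job. Leave any pink or red look-alike of the part that bears big_disc_mid alone.

How it is judged:
At the end, for the whole second after the job is handed in: Base block and small disc rest flat (0.12 rad, 5 mm) on the square tray's floor, tub and large disc likewise in the long tray; the post stands in the base's bore (12 mm, 0.2 rad) with its pencil line within 5 mm of the block's top; all at rest (x of base_mid in the frame of square_tray between -0.06 and 0.06 m and y of base_mid in the frame of square_tray between -0.06 and 0.06 m and z of base_mid in the frame of square_tray between 0.0235 and 0.0335 m and angle between each of base_mid, small_disc_mid, tub_mid, big_disc_mid's own z axis and vertical below 0.12 rad and linear speed of each of base, small_disc, tub, big_disc, post below 0.02 m/s and x of small_disc_mid in the frame of square_tray between -0.065 and 0.065 m and y of small_disc_mid in the frame of square_tray between -0.065 and 0.065 m and z of small_disc_mid in the frame of square_tray between 0.011 and 0.021 m and x of tub_mid in the frame of long_tray between -0.105 and 0.105 m and y of tub_mid in the frame of long_tray between -0.048 and 0.048 m and z of tub_mid in the frame of long_tray between 0.019 and 0.029 m and x of big_disc_mid in the frame of long_tray between -0.1 and 0.1 m and y of big_disc_mid in the frame of long_tray between -0.04 and 0.04 m and z of big_disc_mid in the frame of long_tray between 0.011 and 0.021 m and z of post_mid in the frame of base_mid between 0.0375 and 0.0475 m and horizontal distance between post_mid and base_mid below 0.012 m and angle between post_mid's own z axis and vertical below 0.2 rad); the robot touches nothing.
It fails at once if the glue bottle is moved by more than 20 mm (distance of glue_mid from where it was at the start of the episode above 0.02 m).
It fails at once if the try square is moved by more than 20 mm (distance of square from where it was at the start of the episode above 0.02 m).
It also fails if it takes over 125 s, if anything falls off the work surface, if the arm or the gripper's body presses on something with over 40 N, if the wrist force passes 120 N, or if a joint passes its speed limit or range.

## Working session

There is one attempt and no reset: what is moved stays moved. The work goes in short steps, Python scripts to look and compute and a tool call to move; the robot and the scene stay as the last step left them, time stands still between calls to the robot, and variables do not carry over. Pictures are saved under pics/ and viewed, and the job is handed in when it is done.

Besides the shell and the picture viewer there is one more tool, called after ">>>" as a command line: name --argument value ..., lists and objects as JSON in quotes. move_arm: Moves the arm, as the interface text tells. Shifts and turns lie within -1 to 1; 1 stands for 500 mm of shift or 30 degrees of turn. Its arguments: {"type":"object","properties":{"moves":{"type":"array","items":{"type":"array","items":{"type":"array","items":{"type":"number"}}}}},"required":["moves"]}

```bash
ls; mkdir -p pics; cat > h.py <<'E'
from workcell import *
import numpy as np, cv2
def snap(n,f):
    c=camera(n); cv2.imwrite(f'pics/{f}.png',c['pixels'][:,:,::-1]); np.savez(f'pics/{f}.npz',**c); return c
def cloud(c):
    h,w=c['range_z'].shape
    K=np.array([[c['fx'],0,c['cx']],[0,c['fy'],c['cy']],[0,0,1]],float)
    uv=np.stack(np.meshgrid(np.arange(w),np.arange(h)),-1).reshape(-1,1,2).astype(np.float64)
    n=cv2.undistortPoints(uv,K,np.array(c['distortion'],float)).reshape(h,w,2)
    z=c['range_z'].astype(float)
    P=np.dstack([n*z[...,None],z])
    T=np.array(c['extrinsics']); W=P@T[:3,:3].T+T[:3,3]
    W[z==0]=np.nan
    return W
E
python3 - <<'E'
from h import *
print({k:np.round(v,3).tolist() if v is not None else v for k,v in get_obs().items()})
for n in ['top','side']: 
    c=snap(n,n+'0'); print(np.round(c['extrinsics'],3).tolist(),c['fx'])
E
```

```text
pics
{'clock': 0.0, 'joint_pos': [-1.163, 0.241, 0.004, 1.335, -0.0, 1.571], 'joint_vel': [0.001, 0.001, 0.0, -0.0, 0.0, -0.001], 'tau': [0.001, -37.232, 25.241, 0.017, 0.0, -0.0], 'eef_pos': [0.198, -0.458, 0.241], 'tool_rot': [0.979, 0.202, -0.0, -0.001], 'ft_force': [0.661, -0.583, -0.327], 'ft_torque': [0.012, -0.012, 0.064], 'grip_width': 0.086}
[[0.019, -0.998, 0.054, 0.573], [-1.0, -0.02, -0.024, 0.007], [0.025, -0.053, -0.998, 0.912], [0.0, 0.0, 0.0, 1.0]] 412.3688392221189
[[0.741, -0.482, 0.468, 0.251], [-0.672, -0.531, 0.516, -0.411], [-0.001, -0.697, -0.718, 0.681], [0.0, 0.0, 0.0, 1.0]] 424.27813774409776
```

View pics/top0.png

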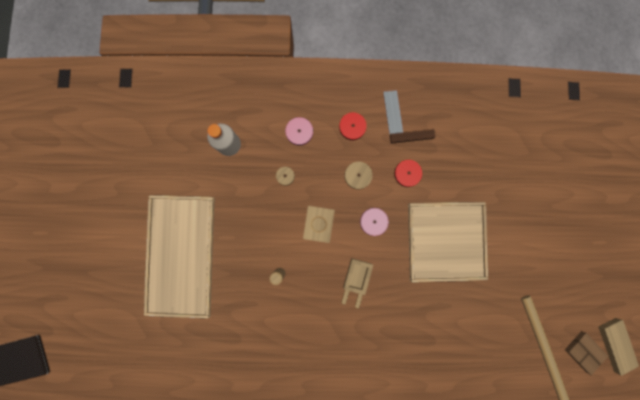

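View pics/side0.png

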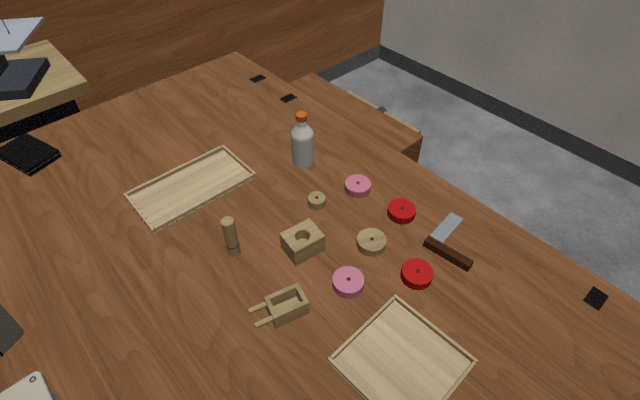

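The top view shows the light-wood big disc at (359,175) and the small disc at (285,176). The base is at (319,224), the post at (277,278) and the tub at (359,277), with its handles pointing toward the robot. The trays are at (180,256) (long) and (448,242) (square).

There are five candidates for the big disc: wood (359,175), pink (299,131), pink (375,222), red (353,126) and red (409,173). Only the first is light wood, as described. I'll check it in a crop and measure.

```bash
python3 - <<'E'
from h import *
c=dict(np.load('pics/top0.npz')); W=cloud(c); px=c['pixels']
crop=px[90:320,260:440]; cv2.imwrite('pics/crop1.png',cv2.resize(crop[:,:,::-1],None,fx=2.6,fy=2.6,interpolation=cv2.INTER_CUBIC))
print('bench z',np.nanmedian(W[330:360,250:500,2]))
def seg(u,v,r,zlo,zhi):
    m=np.zeros(W.shape[:2],bool); m[v-r:v+r,u-r:u+r]=1
    m&=(W[...,2]>zlo)&(W[...,2]<zhi)
    n,l,s,ct=cv2.connectedComponentsWithStats(m.astype(np.uint8))
    i=1+np.argmax(s[1:,4]); P=W[l==i]
    rect=cv2.minAreaRect((P[:,:2]*1000).astype(np.float32))
    print(len(P),'z',np.round(np.percentile(P[:,2],[5,50,95]),4),'mean',np.round(P[:,:2].mean(0),4),'rect',[np.round(x,1) for x in rect])
for n,a in dict(big=(359,175,22,.012,.03),small=(285,176,16,.012,.03),base=(319,224,25,.036,.06),post=(276,278,20,.08,.12),tub=(359,277,32,.025,.05),tubh=(357,285,36,.012,.05),glue=(222,138,30,.03,.2),pink=(375,222,20,.012,.03),red=(409,173,20,.012,.03),long=(180,256,75,.003,.03),sq=(448,242,50,.003,.03)).items():
    print(n,end=' '); seg(*a)
E
```

```text
bench z 0.0015797199879536983
big 590 z [0.0186 0.0214 0.024 ] mean [ 0.6821 -0.0841] rect [array([682.6, -84.4]), array([57.5, 59. ]), np.float64(1.4)]
small 266 z [0.0184 0.0215 0.0238] mean [0.6774 0.073 ] rect [array([677.7,  73. ]), array([38.5, 39. ]), np.float64(29.1)]
base 744 z [0.0433 0.0464 0.0489] mean [ 0.5739 -0.0018] rect [array([573.9,  -1.8]), array([55.9, 69.9]), np.float64(82.6)]
post 136 z [0.09   0.1013 0.1038] mean [0.4674 0.0809] rect [array([466.2,  81.6]), array([23.7, 23.2]), np.float64(65.3)]
tub 525 z [0.0282 0.0364 0.0396] mean [ 0.4528 -0.0829] rect [array([448.7, -82.3]), array([46.6, 97. ]), np.float64(75.1)]
tubh 589 z [0.017  0.0359 0.0396] mean [ 0.4538 -0.0831] rect [array([448.7, -82.3]), array([46.7, 97. ]), np.float64(74.9)]
glue 716 z [0.0417 0.0968 0.1418] mean [0.7411 0.1945] rect [array([745.2, 199.4]), array([46.1, 52.7]), np.float64(39.8)]
pink 598 z [0.0185 0.0215 0.0239] mean [ 0.5813 -0.1204] rect [array([ 581.4, -120.3]), array([58.7, 58.3]), np.float64(72.2)]
red 588 z [0.0187 0.0214 0.0241] mean [ 0.6895 -0.1947] rect [array([ 689.5, -195.2]), array([57.9, 59. ]), np.float64(0.8)]
long 8003 z [0.0047 0.0077 0.0192] mean [0.4971 0.3036] rect [array([494.4, 307.2]), array([161.9, 283.3]), np.float64(89.5)]
sq 6142 z [0.005  0.0079 0.0197] mean [ 0.5401 -0.2878] rect [array([ 541.8, -286.3]), array([190. , 192.8]), np.float64(3.4)]
```

```bash
python3 - <<'E'
from h import *
c=dict(np.load('pics/side0.npz')); W=cloud(c)
print('bench z',np.nanmedian(W[340:380,150:250,2]))
def seg(u,v,r,zlo,zhi):
    m=np.zeros(W.shape[:2],bool); m[v-r:v+r,u-r:u+r]=1
    m&=(W[...,2]>zlo)&(W[...,2]<zhi)
    n,l,s,ct=cv2.connectedComponentsWithStats(m.astype(np.uint8))
    i=1+np.argmax(s[1:,4]); P=W[l==i]
    rect=cv2.minAreaRect((P[:,:2]*1000).astype(np.float32))
    print(len(P),'z',np.round(np.percentile(P[:,2],[5,50,95]),4),'mean',np.round(P[:,:2].mean(0),4),'rect',[np.round(x,1) for x in rect])
for n,a in dict(big=(371,240,22,.016,.03),small=(317,199,16,.016,.03),base=(302,238,28,.041,.06),post=(228,222,20,.095,.12),tub=(287,300,28,.030,.05),sq=(402,357,80,.003,.03),long=(190,188,70,.003,.03)).items():
    print(n,end=' '); seg(*a)
E
```

```text
bench z -0.0007507719529877277
big 563 z [0.0173 0.0192 0.0212] mean [ 0.6815 -0.0855] rect [array([682.4, -84.2]), array([59.9, 58.3]), np.float64(61.7)]
small 197 z [0.0169 0.0191 0.0216] mean [0.6776 0.0749] rect [array([677.9,  75.7]), array([38. , 38.4]), np.float64(11.9)]
base 726 z [0.0419 0.0443 0.0461] mean [5.732e-01 4.000e-04] rect [array([574. ,   0.8]), array([58.5, 71.8]), np.float64(82.3)]
post 118 z [0.0961 0.0991 0.1006] mean [0.4655 0.082 ] rect [array([465.6,  82.7]), array([21. , 22.8]), np.float64(39.8)]
tub 573 z [0.0315 0.035  0.0369] mean [ 0.4627 -0.0865] rect [array([463.8, -84.7]), array([48.6, 67.3]), np.float64(75.1)]
sq 9307 z [0.0035 0.0053 0.0168] mean [ 0.5476 -0.28  ] rect [array([ 540.8, -286.3]), array([173.7, 173.1]), np.float64(2.2)]
long 5462 z [0.0039 0.0061 0.0175] mean [0.4928 0.3048] rect [array([503.3, 307.7]), array([155. , 273.1]), np.float64(89.1)]
```

View pics/crop1.png

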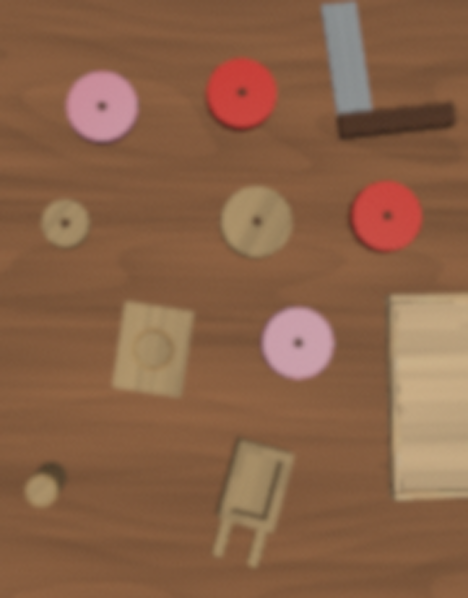

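The crop confirms it: the wooden disc in the middle (crop 257,221) is the only light-wood large disc, and the pink and red ones around it are look-alikes. The base goes first.

>>> move_arm --moves '[[[0.047, 0.0572, 0, 0, 0, -0.064, -1], [0.047, 0.0572, 0, 0, 0, -0.064, -1], [0.047, 0.0572, 0, 0, 0, -0.064, -1], [0.047, 0.0572, 0, 0, 0, -0.064, -1], [0.047, 0.0572, 0, 0, 0, -0.064, -1], [0.047, 0.0572, 0, 0, 0, -0.064, -1], [0.047, 0.0572, 0, 0, 0, -0.064, -1], [0.047, 0.0572, 0, 0, 0, -0.064, -1]]]'

```text
clock: 0.77
eef_pos: [0.3855, -0.2242, 0.2373]
tool_rot: [0.999, 0.054, -0.003, -0.003]
ft_force: [0.8, -1.5, -0.4]
grip_width: 0.0855
```

```bash
cat >> h.py <<'E'
def trays(c):
    W=cloud(c); T=np.linalg.inv(np.array(c['extrinsics']))
    return W
def jaw(o=None):
    from scipy.spatial.transform import Rotation as R
    o=o or get_obs(); M=R.from_quat(o['tool_rot']).as_matrix()
    return np.degrees(np.arctan2(M[1,1],M[0,1])), np.degrees(np.arccos(-M[2,2])), M
def st():
    o=get_obs(); a,t,M=jaw(o)
    print('t',round(o['clock'],2),'p',np.round(o['eef_pos'],4),'jaw',round(a,1),'tilt',round(t,2),'z',np.round(M[:,2],3),'F',np.round(o['ft_force'],1),'w',round(o['grip_width'],4),'q6',np.round(o['joint_pos'][5],2))
    return o
E
python3 - <<'E'
from h import *
st()
# trays: project candidate rectangles? use corner pixels from the two pictures
for n,u,dims in (('top',[(149,196),(213,197),(208,317),(145,316)],0),('top',[(410,203),(487,203),(488,281),(411,282)],0),('side',[(126,193),(223,147),(255,176),(154,230)],0),('side',[(395,298),(475,360)],0)):
    c=dict(np.load(f'pics/{n}0.npz'))
    K=np.array([[c['fx'],0,c['cx']],[0,c['fy'],c['cy']],[0,0,1]],float)
    p=cv2.undistortPoints(np.array(u,float).reshape(-1,1,2),K,c['distortion'].astype(float)).reshape(-1,2)
    T=c['extrinsics']; d=np.c_[p,np.ones(len(p))]@T[:3,:3].T; s=(0.018-T[2,3])/d[:,2]
    Q=T[:3,3]+d*s[:,None]; print(n,np.round(Q[:,:2],3).tolist(),np.round(Q.mean(0)[:2],4))
E
```

```text
t 0.77 p [ 0.3855 -0.2242  0.2373] jaw -83.8 tilt 0.45 z [-0.006  0.005 -1.   ] F [ 0.8 -1.5 -0.4] w 0.0855 q6 2.5
top [[0.628, 0.371], [0.628, 0.229], [0.369, 0.233], [0.367, 0.372]] [0.4978 0.3014]
top [[0.624, -0.201], [0.627, -0.375], [0.455, -0.378], [0.452, -0.205]] [ 0.5392 -0.2896]
side [[0.375, 0.37], [0.624, 0.361], [0.62, 0.222], [0.371, 0.229]] [0.4976 0.2954]
side [[0.616, -0.205], [0.624, -0.366]] [ 0.6199 -0.2858]
```

>>> move_arm --moves '[[[0.0157, 0.0186, -0.007, 0, 0, 0.235, -1], [0.0157, 0.0186, -0.007, 0, 0, 0.235, -1], [0.0157, 0.0186, -0.007, 0, 0, 0.235, -1], [0.0157, 0.0186, -0.007, 0, 0, 0.235, -1], [0.0157, 0.0186, -0.007, 0, 0, 0.235, -1], [0.0157, 0.0186, -0.007, 0, 0, 0.235, -1], [0.0157, 0.0186, -0.007, 0, 0, 0.235, -1], [0.0157, 0.0186, -0.007, 0, 0, 0.235, -1]]]'

```text
clock: 1.43
eef_pos: [0.4525, -0.1389, 0.2056]
tool_rot: [0.849, 0.528, -0.006, -0.004]
ft_force: [0.5, -0.0, 0.2]
grip_width: 0.0855
```

>>> move_arm --moves '[[[0.0157, 0.0186, -0.007, 0, 0, 0.235, -1], [0.0157, 0.0186, -0.007, 0, 0, 0.235, -1], [0.0157, 0.0186, -0.007, 0, 0, 0.235, -1], [0.0157, 0.0186, -0.007, 0, 0, 0.235, -1], [0.0157, 0.0186, -0.007, 0, 0, 0.235, -1], [0.0157, 0.0186, -0.007, 0, 0, 0.235, -1], [0.0157, 0.0186, -0.007, 0, 0, 0.235, -1], [0.0157, 0.0186, -0.007, 0, 0, 0.235, -1]]]'

```text
clock: 2.1
eef_pos: [0.5151, -0.0596, 0.1719]
tool_rot: [0.492, 0.871, -0.01, -0.004]
ft_force: [0.2, -0.0, 0.4]
grip_width: 0.0854
```

>>> move_arm --moves '[[[0.0157, 0.0186, -0.007, 0, 0, 0.235, -1], [0.0157, 0.0186, -0.007, 0, 0, 0.235, -1], [0.0157, 0.0186, -0.007, 0, 0, 0.235, -1], [0.0157, 0.0186, -0.007, 0, 0, 0.235, -1], [0.0157, 0.0186, -0.007, 0, 0, 0.235, -1], [0.0157, 0.0186, -0.007, 0, 0, 0.235, -1], [0.0157, 0.0186, -0.007, 0, 0, 0.235, -1], [0.0, 0.0, 0, 0, 0, 0, -1]]]'

```text
clock: 2.77
eef_pos: [0.57, 0.0109, 0.1403]
tool_rot: [0.074, 0.997, -0.012, -0.004]
ft_force: [-0.6, 0.5, 0.0]
grip_width: 0.0853
```

```bash
python3 - <<'E'
from h import *
st()
c=snap('wrist','w1'); print(np.round(c['extrinsics'],3).tolist())
c=snap('side','s1')
E
```

```text
t 2.77 p [0.57   0.0109 0.1403] jaw 81.5 tilt 1.49 z [-0.01  -0.024 -1.   ] F [-0.6  0.5  0. ] w 0.0853 q6 0.18
[[0.149, 0.958, 0.245, 0.507], [0.988, -0.138, -0.063, 0.024], [-0.026, 0.252, -0.967, 0.272], [0.0, 0.0, 0.0, 1.0]]
```

View pics/w1.png

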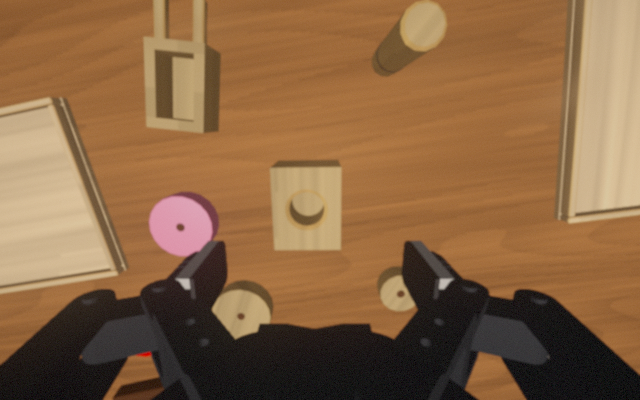

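View pics/s1.png

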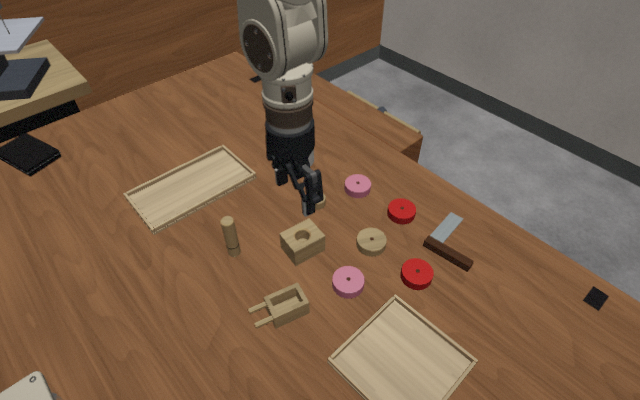

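```bash
cat >> h.py <<'E'
def seg(W,u,v,r,zlo,zhi,name='',col=None):
    m=np.zeros(W.shape[:2],bool); m[max(v-r,0):v+r,max(u-r,0):u+r]=1
    m&=(W[...,2]>zlo)&(W[...,2]<zhi)
    if col is not None: m&=col
    n,l,s,ct=cv2.connectedComponentsWithStats(m.astype(np.uint8))
    i=1+np.argmax(s[1:,4]); P=W[l==i]
    rect=cv2.minAreaRect((P[:,:2]*1000).astype(np.float32))
    print(name,len(P),'z',np.round(np.percentile(P[:,2],[5,50,95]),4),'mean',np.round(P[:,:2].mean(0),4),'rect',[np.round(x,1) for x in rect])
    return P
E
python3 - <<'E'
from h import *
W=cloud(dict(np.load('pics/w1.npz')))
seg(W,306,207,60,.038,.055,'base'); seg(W,180,222,40,.015,.03,'pink'); seg(W,180,85,75,.03,.045,'tub');seg(W,424,25,25,.09,.11,'post')
for a,b in ((170,235),(400,465)):
    X=W[235:330,a:b]; m=(X[...,2]>.1)&(X[...,2]<.2)
    P=X[m]; k=P[:,2]<P[:,2].min()+.006; print('finger minz',np.round(np.percentile(P[:,2],[0,1,5]),4),np.round(P[k].mean(0),4))
E
```

```text
base 4914 z [0.0429 0.045  0.0461] mean [0.5732 0.0015] rect [array([574.9,   1.2]), array([56.2, 70.7]), np.float64(82.3)]
pink 2973 z [0.0186 0.02   0.0211] mean [ 0.5798 -0.1191] rect [array([ 580.4, -120.4]), array([56.3, 59.7]), np.float64(24.3)]
tub 3290 z [0.0315 0.0359 0.0372] mean [ 0.4626 -0.0842] rect [array([462.4, -84.8]), array([47. , 70.1]), np.float64(75.4)]
post 1964 z [0.0967 0.0997 0.1009] mean [0.4667 0.0828] rect [array([466. ,  84.1]), array([25.3, 23.8]), np.float64(83.9)]
finger minz [0.1431 0.1447 0.1482] [ 0.562  -0.0316  0.1467]
finger minz [0.1406 0.1426 0.1463] [0.5743 0.054  0.1443]
```

>>> move_arm --moves '[[[0.009, -0.021, 0, 0.046, -0.019, 0.033, -1], [0, 0, 0, 0, 0, 0, -1], [0, 0, -0.045, 0, 0, 0, -1], [0, 0, -0.045, 0, 0, 0, -1], [0, 0, -0.03, 0, 0, 0, -1], [0, 0, 0, 0, 0, 0, -1]]]'

```text
clock: 3.37
eef_pos: [0.572, -0.0045, 0.0822]
tool_rot: [0.079, 0.997, -0.001, 0.001]
ft_force: [-1.3, 0.4, -0.4]
grip_width: 0.0853
```

```bash
python3 - <<'E'
from h import *
st()
E
```

```text
t 3.37 p [ 0.572  -0.0045  0.0822] jaw 80.9 tilt 0.16 z [ 0.002 -0.002 -1.   ] F [-1.3  0.4 -0.4] w 0.0853 q6 0.15
```

>>> move_arm --moves '[[[0.005, 0.009, 0, 0, 0, 0.05, -1], [0, 0, 0, 0, 0, 0, -1], [0, 0, -0.04, 0, 0, 0, -1], [0, 0, -0.04, 0, 0, 0, -1], [0, 0, -0.03, 0, 0, 0, -1], [0, 0, -0.01, 0, 0, 0, -1], [0, 0, 0, 0, 0, 0, -1]]]'

```text
clock: 3.95
eef_pos: [0.5795, 0.0002, 0.0292]
tool_rot: [0.068, 0.998, -0.001, 0.007]
ft_force: [0.5, 0.1, -0.1]
grip_width: 0.0857
```

```bash
python3 - <<'E'
from h import *
st()
E
```

```text
t 3.95 p [5.795e-01 2.000e-04 2.920e-02] jaw 82.2 tilt 0.84 z [ 0.015 -0.002 -1.   ] F [ 0.5  0.1 -0.1] w 0.0857 q6 0.14
```

>>> move_arm --moves '[[[-0.01, 0, -0.012, 0, 0.029, 0, -1], [0, 0, -0.002, 0, 0, 0, -1], [0, 0, 0, 0, 0, 0, 0.5], [0, 0, 0, 0, 0, 0, 1], [0, 0, 0, 0, 0, 0, 1], [0, 0, 0, 0, 0, 0, 1], [0, 0, 0, 0, 0, 0, 1], [0, 0, 0, 0, 0, 0, 1]]]'

```text
clock: 4.62
eef_pos: [0.5781, 0.0005, 0.0279]
tool_rot: [0.068, 0.998, -0.001, 0.004]
ft_force: [0.2, 0.4, -1.0]
grip_width: 0.0551
```

```bash
python3 - <<'E'
from h import *
st()
E
```

```text
t 4.62 p [5.781e-01 5.000e-04 2.790e-02] jaw 82.2 tilt 0.43 z [ 0.007 -0.002 -1.   ] F [ 0.2  0.4 -1. ] w 0.0551 q6 0.14
```

>>> move_arm --moves '[[[0, 0, 0.03, 0, 0, 0, 1], [0, 0, 0.05, 0, 0, 0, 1], [0, 0, 0.05, 0, 0, 0, 1], [-0.009, -0.05, 0.01, 0, 0, 0.033, 1], [-0.009, -0.06, 0, 0, 0, 0.033, 1], [-0.009, -0.06, 0, 0, 0, 0.033, 1], [-0.009, -0.06, 0, 0, 0, 0.033, 1], [-0.009, -0.06, 0, 0, 0, 0.033, 1]]]'

```text
clock: 5.28
eef_pos: [0.5531, -0.1425, 0.0989]
tool_rot: [0.016, 1.0, -0.0, 0.002]
ft_force: [0.1, 0.2, -1.2]
grip_width: 0.0545
```

>>> move_arm --moves '[[[-0.008, -0.06, 0, 0, 0, 0.033, 1], [-0.008, -0.06, 0, 0, 0, 0.033, 1], [-0.008, -0.05, 0, 0, 0, 0.03, 1], [0, -0.01, 0, 0, 0, 0, 1], [0, 0, 0, 0, 0, 0, 1]]]'

```text
clock: 5.7
eef_pos: [0.5374, -0.2428, 0.0979]
tool_rot: [-0.007, 1.0, -0.001, 0.001]
ft_force: [-0.0, 0.6, -1.2]
grip_width: 0.0549
```

```bash
python3 - <<'E'
from h import *
st()
c=snap('side','s2');c=snap('top','t2')
E
```

```text
t 5.7 p [ 0.5374 -0.2428  0.0979] jaw 90.8 tilt 0.15 z [ 0.001 -0.002 -1.   ] F [-0.   0.6 -1.2] w 0.0549 q6 -0.44
```

View pics/s2.png

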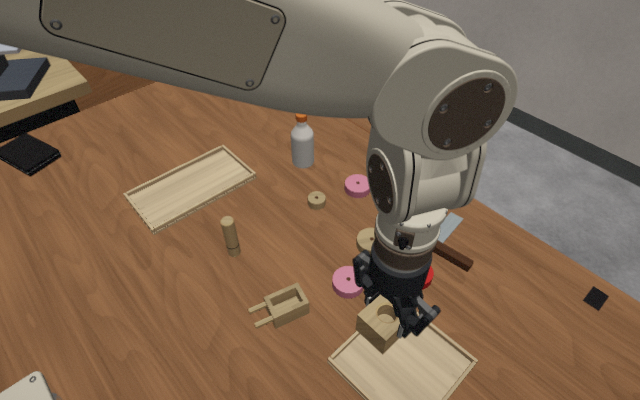

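The block is held level over the square tray, at about (385,322) in the side view. Lowering it now.

>>> move_arm --moves '[[[0.008, -0.016, 0, 0, 0, 0, 1], [0, 0, -0.03, 0, 0, 0, 1], [0, 0, -0.04, 0, 0, 0, 1], [0, 0, -0.03, 0, 0, 0, 1], [0, 0, -0.02, 0, 0, 0, 1], [0, 0, 0, 0, 0, 0, 1]]]'

```text
clock: 6.3
eef_pos: [0.5465, -0.2438, 0.0373]
tool_rot: [-0.013, 1.0, -0.001, 0.003]
ft_force: [-1.2, 0.2, -1.8]
grip_width: 0.0546
```

```bash
python3 - <<'E'
from h import *
st()
E
```

```text
t 6.3 p [ 0.5465 -0.2438  0.0373] jaw 91.5 tilt 0.33 z [ 0.005 -0.002 -1.   ] F [-1.2  0.2 -1.8] w 0.0546 q6 -0.45
```

>>> move_arm --moves '[[[-0.008, -0.016, 0, 0, 0, 0, 1], [0, 0, -0.006, 0, 0, 0, 1], [0, 0, -0.006, 0, 0, 0, 1], [0, 0, 0, 0, 0, 0, 1]]]'

```text
clock: 6.63
eef_pos: [0.5442, -0.2513, 0.0332]
tool_rot: [-0.015, 1.0, -0.001, 0.004]
ft_force: [-0.3, 0.5, -1.1]
grip_width: 0.0551
```

```bash
python3 - <<'E'
from h import *
st()
E
```

```text
t 6.63 p [ 0.5442 -0.2513  0.0332] jaw 91.7 tilt 0.45 z [ 0.007 -0.003 -1.   ] F [-0.3  0.5 -1.1] w 0.0551 q6 -0.46
```

>>> move_arm --moves '[[[0, 0, -0.004, 0, 0, 0, 1], [0, 0, -0.004, 0, 0, 0, 1]]]'

```text
clock: 6.8
eef_pos: [0.5451, -0.2518, 0.0325]
tool_rot: [-0.015, 1.0, -0.002, 0.005]
ft_force: [-7.0, 3.2, 16.7]
grip_width: 0.0552
```

```bash
python3 - <<'E'
from h import *
st()
E
```

```text
t 6.8 p [ 0.5451 -0.2518  0.0325] jaw 91.7 tilt 0.63 z [ 0.01  -0.003 -1.   ] F [-7.   3.2 16.7] w 0.0552 q6 -0.46
```

>>> move_arm --moves '[[[0, 0, 0, 0, 0, 0, 0], [0, 0, 0, 0, 0, 0, -1], [0, 0, 0, 0, 0, 0, -1], [0, 0, 0, 0, 0, 0, -1], [0, 0, 0.03, 0, 0, 0, -1], [0, 0, 0.06, 0, 0, 0, -1], [0, 0, 0.08, 0, 0, 0, -1], [0, 0, 0.08, 0, 0, 0, -1]]]'

```text
clock: 7.47
eef_pos: [0.5393, -0.2497, 0.1522]
tool_rot: [-0.014, 1.0, 0.002, -0.003]
ft_force: [0.6, -1.3, 0.3]
grip_width: 0.0853
```

```bash
python3 - <<'E'
from h import *
st()
snap('wrist','w3')
E
```

```text
t 7.47 p [ 0.5393 -0.2497  0.1522] jaw 91.6 tilt 0.35 z [-0.005  0.003 -1.   ] F [ 0.6 -1.3  0.3] w 0.0853 q6 -0.46
```

View pics/w3.png

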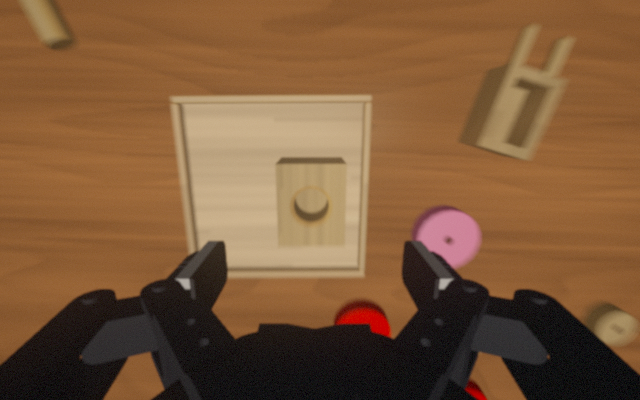

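The base block sits flat in the tray with its bore up at about (311,203).

```bash
python3 - <<'E'
from h import *
W=cloud(dict(np.load('pics/w3.npz')))
P=seg(W,311,205,55,.046,.06,'base')
# bore: low points inside block
m=np.zeros(W.shape[:2],bool); m[182:226,288:335]=1
q=W[m&(W[...,2]<.04)]; print('bore low pts',len(q),np.round(q.mean(0),4))
E
```

```text
base 4672 z [0.0491 0.051  0.0521] mean [ 0.5414 -0.2523] rect [array([ 543.1, -252.3]), array([70.3, 56.1]), np.float64(1.8)]
bore low pts 776 [ 0.5484 -0.2524  0.0239]
```

>>> move_arm --moves '[[[-0.016, 0.06, 0, 0, 0, 0, -1], [-0.016, 0.072, 0, 0, 0, 0, -1], [-0.016, 0.072, 0, 0, 0, 0, -1], [-0.016, 0.072, 0, 0, 0, 0, -1], [-0.016, 0.072, 0, 0, 0, 0, -1], [-0.016, 0.072, 0, 0, 0, 0, -1], [-0.016, 0.072, 0, 0, 0, 0, -1], [-0.016, 0.072, 0, 0, 0, 0, -1]]]'

```text
clock: 8.18
eef_pos: [0.4848, 0.0299, 0.1697]
tool_rot: [-0.006, 1.0, -0.007, 0.017]
ft_force: [0.2, 0.3, -0.5]
grip_width: 0.0854
```

>>> move_arm --moves '[[[-0.016, 0.07, 0, 0, 0, 0, -1], [0, 0.03, 0, 0, 0, 0, -1], [0, 0, 0, 0, 0, 0, -1], [0, 0, 0, 0, 0, 0, -1]]]'

```text
clock: 8.52
eef_pos: [0.4747, 0.089, 0.1701]
tool_rot: [-0.012, 1.0, -0.005, 0.019]
ft_force: [0.1, -0.1, 1.1]
grip_width: 0.0854
```

```bash
python3 - <<'E'
from h import *
st()
c=snap('wrist','w4'); W=cloud(c)
P=seg(W,315,200,150,.09,.11,'post')
c=snap('top','t4'); W=cloud(c)
seg(W,447,220,70,.046,.06,'base top-cam')
c=snap('side','s4'); W=cloud(c)
seg(W,400,340,60,.047,.06,'base side-cam')
st()
E
```

```text
t 8.52 p [0.4747 0.089  0.1701] jaw 91.3 tilt 2.23 z [ 0.038 -0.01  -0.999] F [ 0.1 -0.1  1.1] w 0.0854 q6 0.17
post 946 z [0.0952 0.0998 0.101 ] mean [0.4652 0.0841] rect [array([466.4,  83.9]), array([24.4, 24.4]), np.float64(33.4)]
base top-cam 737 z [0.0494 0.0525 0.0549] mean [ 0.5425 -0.2531] rect [array([ 542.6, -253.6]), array([67.7, 56.7]), np.float64(0.9)]
base side-cam 1231 z [0.0477 0.0497 0.0515] mean [ 0.5413 -0.2533] rect [array([ 542.7, -252.7]), array([72.1, 57.4]), np.float64(2.0)]
t 8.67 p [0.4751 0.0874 0.17  ] jaw 91.1 tilt 2.21 z [ 0.037 -0.01  -0.999] F [-0.2  0.6  0. ] w 0.085 q6 0.17
```

View pics/w4.png

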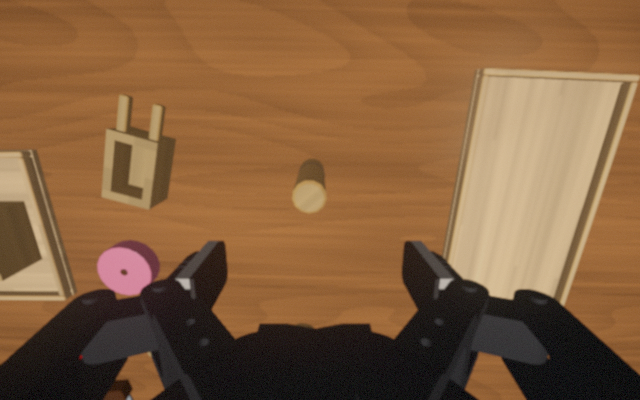

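>>> move_arm --moves '[[[-0.02, -0.008, -0.02, 0.019, 0.075, 0, -1], [0, 0, -0.05, 0, 0, 0, -1], [0, 0, -0.03, 0, 0, 0, -1], [0, 0, 0, 0, 0, 0, -1]]]'

```text
clock: 9.0
eef_pos: [0.4649, 0.078, 0.118]
tool_rot: [-0.006, 1.0, 0.0, -0.003]
ft_force: [-0.1, -0.1, -0.3]
grip_width: 0.0855
```

```bash
python3 - <<'E'
from h import *
st()
E
```

```text
t 9.0 p [0.4649 0.078  0.118 ] jaw 90.7 tilt 0.35 z [-0.006  0.001 -1.   ] F [-0.1 -0.1 -0.3] w 0.0855 q6 0.15
```

>>> move_arm --moves '[[[0.002, 0.01, 0, 0, -0.012, 0, -1], [0, 0.002, -0.03, 0, 0, 0, -1], [0, 0, -0.04, 0, 0, 0, -1], [0, 0, -0.03, 0, 0, 0, -1], [0, 0, 0, 0, 0, 0, -1]]]'

```text
clock: 9.42
eef_pos: [0.4673, 0.0806, 0.0679]
tool_rot: [-0.001, 1.0, 0.001, -0.0]
ft_force: [0.1, -0.2, -0.3]
grip_width: 0.0853
```

```bash
python3 - <<'E'
from h import *
st()
E
```

```text
t 9.42 p [0.4673 0.0806 0.0679] jaw 90.2 tilt 0.13 z [-0.     0.002 -1.   ] F [ 0.1 -0.2 -0.3] w 0.0853 q6 0.17
```

>>> move_arm --moves '[[[-0.002, 0.01, -0.015, 0, 0, 0, -1], [0, 0, 0, 0, 0, 0, -1], [0, 0, 0, 0, 0, 0, 1], [0, 0, 0, 0, 0, 0, 1], [0, 0, 0, 0, 0, 0, 1], [0, 0, 0, 0, 0, 0, 1], [0, 0, 0, 0, 0, 0, 1], [0, 0, 0, 0, 0, 0, 1]]]'

```text
clock: 10.08
eef_pos: [0.4698, 0.0863, 0.0648]
tool_rot: [-0.001, 1.0, 0.002, 0.003]
ft_force: [-0.0, -0.1, -0.9]
grip_width: 0.0236
```

```bash
python3 - <<'E'
from h import *
st()
E
```

```text
t 10.08 p [0.4698 0.0863 0.0648] jaw 90.1 tilt 0.44 z [ 0.007  0.004 -1.   ] F [-0.  -0.1 -0.9] w 0.0236 q6 0.18
```

>>> move_arm --moves '[[[0, 0, 0.03, 0, 0, 0, 1], [0, 0, 0.05, 0, 0, 0, 1], [0, 0, 0.06, 0, 0, 0, 1], [0, 0, 0.05, 0, 0, 0, 1], [0, 0, 0, 0, 0, 0, 1], [0, 0, 0, 0, 0, 0, 1]]]'

```text
clock: 10.58
eef_pos: [0.467, 0.0858, 0.1626]
tool_rot: [-0.001, 1.0, 0.002, 0.001]
ft_force: [-0.7, -0.4, -0.1]
grip_width: 0.0237
```

```bash
python3 - <<'E'
from h import *
st(); snap('wrist','w5'); c=snap('side','s5'); st()
cv2.imwrite('pics/s5c.png',cv2.resize(c['pixels'][60:260,150:330,::-1],None,fx=3,fy=3,interpolation=cv2.INTER_CUBIC))
E
```

```text
t 10.58 p [0.467  0.0858 0.1626] jaw 90.1 tilt 0.21 z [ 0.002  0.003 -1.   ] F [-0.7 -0.4 -0.1] w 0.0237 q6 0.18
t 10.68 p [0.4668 0.0858 0.1618] jaw 90.1 tilt 0.18 z [ 0.001  0.003 -1.   ] F [-0.3  0.4 -0.4] w 0.0236 q6 0.18
```

View pics/w5.png

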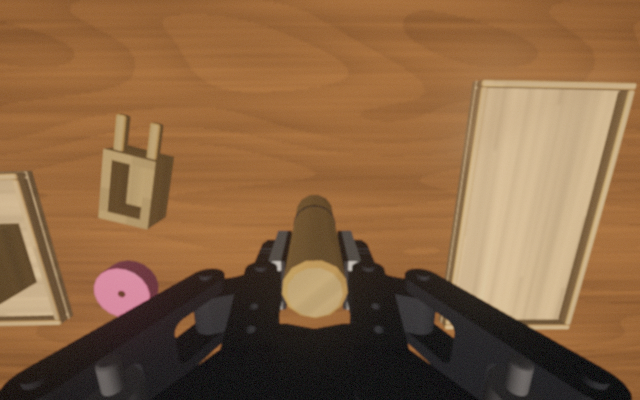

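View pics/s5c.png

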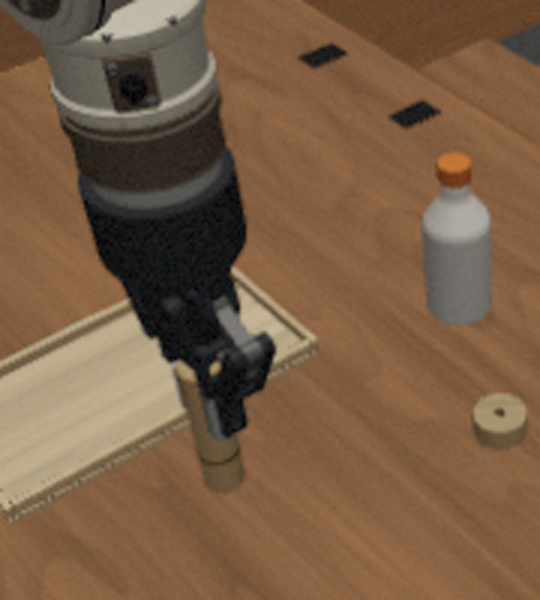

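The post is held upright with its pencil line low, near (315,200) in the wrist view. Next I'll measure how far it sits from the TCP.

```bash
cat > post.py <<'E'
from h import *
from scipy.optimize import least_squares
def fitpost(c,o,box=(185,320,280,350)):
    W=cloud(c); px=c['pixels'].astype(int)
    v0,v1,u0,u1=box
    m=np.zeros(W.shape[:2],bool); m[v0:v1,u0:u1]=1
    m&=(px[...,0]-px[...,2]>25)&np.isfinite(W[...,2])
    p=np.array(o['eef_pos']); D=W-p
    m&=(np.hypot(D[...,0],D[...,1])<.03)
    P=D[m]; zt=np.percentile(P[:,2],97)
    top=P[P[:,2]>zt-.003]; r=cv2.minAreaRect((top[:,:2]*1000).astype(np.float32))
    side=P[P[:,2]<zt-.008]
    f=lambda q: np.hypot(side[:,0]-q[0]-q[2]*side[:,2],side[:,1]-q[1]-q[3]*side[:,2])-.0125
    s=least_squares(f,[0,0,0,0],loss='soft_l1',f_scale=.001)
    print('rel top z',round(zt,4),'min z',round(np.percentile(P[:,2],2),4),'top rect',np.round(r[0],1),np.round(r[1],1),'cyl axis at TCP',np.round(s.x[:2]*1000,1),'slope',np.round(s.x[2:],3),'n',len(side),'res',np.round(np.abs(s.fun).mean()*1000,2))
E
python3 - <<'E'
from post import *
c=dict(np.load('pics/w5.npz')); fitpost(c,{'eef_pos':[0.467,.0858,.1622]})
E
```

```text
rel top z 0.0367 min z -0.1628 top rect [-3.4 -0.2] [24.2 24.6] cyl axis at TCP [-2.5 -0.2] slope [-0.018 -0.   ] n 3649 res 2.29
```

```bash
sed -i "s/m&=(np.hypot(D\[...,0\],D\[...,1\])<.03)/m\&=(np.hypot(D[...,0],D[...,1])<.03)\&(D[...,2]>-.07)/" post.py; python3 - <<'E'
from post import *
c=dict(np.load('pics/w5.npz')); fitpost(c,{'eef_pos':[0.467,.0858,.1622]})
E
```

```text
rel top z 0.0367 min z -0.0511 top rect [-3.4 -0.2] [24.2 24.6] cyl axis at TCP [-2.6 -0.2] slope [ 0.007 -0.004] n 2836 res 0.32
```

>>> move_arm --moves '[[[0.012, -0.05, 0, 0, 0, 0, 1], [0.016, -0.068, 0, 0, 0, 0, 1], [0.016, -0.068, 0, 0, 0, 0, 1], [0.016, -0.068, 0, 0, 0, 0, 1], [0.016, -0.068, 0, 0, 0, 0, 1], [0.016, -0.068, 0, 0, 0, 0, 1], [0.016, -0.068, 0, 0, 0, 0, 1], [0.016, -0.068, 0, 0, 0, 0, 1]]]'

```text
clock: 11.35
eef_pos: [0.5214, -0.18, 0.1494]
tool_rot: [-0.009, 1.0, 0.005, -0.01]
ft_force: [0.9, 0.1, -0.2]
grip_width: 0.0236
```

>>> move_arm --moves '[[[0.016, -0.065, 0, 0, 0, 0, 1], [0.01, -0.045, 0, 0, 0, 0, 1], [0, 0, 0, 0, 0, 0, 1], [0, 0, 0, 0, 0, 0, 1]]]'

```text
clock: 11.68
eef_pos: [0.5315, -0.2444, 0.1405]
tool_rot: [-0.004, 1.0, 0.006, -0.015]
ft_force: [0.2, 1.1, -0.4]
grip_width: 0.0238
```

```bash
python3 - <<'E'
from h import *
st()
E
```

```text
t 11.68 p [ 0.5315 -0.2444  0.1405] jaw 90.4 tilt 1.9 z [-0.031  0.012 -0.999] F [ 0.2  1.1 -0.4] w 0.0238 q6 -0.44
```

>>> move_arm --moves '[[[0.029, -0.018, 0.0, -0.023, -0.062, 0, 1], [0, 0, 0, 0, 0, 0, 1], [0, 0, 0, 0, 0, 0, 1]]]'

```text
clock: 11.93
eef_pos: [0.5431, -0.2509, 0.1359]
tool_rot: [-0.004, 1.0, 0.003, -0.003]
ft_force: [0.1, -0.1, -0.5]
grip_width: 0.0239
```

```bash
python3 - <<'E'
from post import *
o=st(); c=snap('wrist','w6'); fitpost(c,o); st()
s=snap('side','s6'); W=cloud(s); 
E
```

```text
t 11.93 p [ 0.5431 -0.2509  0.1359] jaw 90.4 tilt 0.47 z [-0.007  0.005 -1.   ] F [ 0.1 -0.1 -0.5] w 0.0239 q6 -0.44
rel top z 0.0363 min z -0.0511 top rect [-3.  -0.3] [23.9 24.3] cyl axis at TCP [-2.6 -0.2] slope [ 0.016 -0.005] n 2821 res 0.31
t 11.98 p [ 0.5432 -0.2508  0.1359] jaw 90.5 tilt 0.46 z [-0.006  0.005 -1.   ] F [-0.4  0.2 -0.6] w 0.0241 q6 -0.44
```

View pics/w6.png

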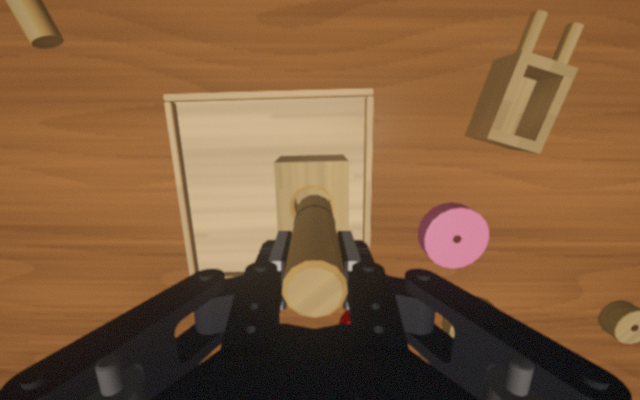

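>>> move_arm --moves '[[[0.008, -0.006, -0.02, -0.009, -0.013, 0, 1], [0, 0, -0.01, 0, 0, 0, 1], [0, 0, 0, 0, 0, 0, 1]]]'

```text
clock: 12.28
eef_pos: [0.5469, -0.2509, 0.1216]
tool_rot: [-0.006, 1.0, 0.0, 0.0]
ft_force: [0.6, 0.6, -0.8]
grip_width: 0.0237
```

```bash
python3 - <<'E'
from post import *
st()
E
```

```text
t 12.28 p [ 0.5469 -0.2509  0.1216] jaw 90.7 tilt 0.03 z [-0.     0.001 -1.   ] F [ 0.6  0.6 -0.8] w 0.0237 q6 -0.44
```

>>> move_arm --moves '[[[-0.003, -0.006, 0, 0, 0, 0, 1], [0, 0, 0, 0, 0, 0, 1]]]'

```text
clock: 12.45
eef_pos: [0.5447, -0.2527, 0.1218]
tool_rot: [-0.007, 1.0, 0.001, -0.001]
ft_force: [-0.1, -0.1, -1.3]
grip_width: 0.0236
```

```bash
python3 - <<'E'
from post import *
o=st(); c=snap('wrist','w7'); fitpost(c,o)
cv2.imwrite('pics/w7c.png',cv2.resize(c['pixels'][140:330,230:400,::-1],None,fx=3,fy=3,interpolation=cv2.INTER_CUBIC))
c=snap('side','s7')
cv2.imwrite('pics/s7c.png',cv2.resize(c['pixels'][240:380,310:470,::-1],None,fx=4,fy=4,interpolation=cv2.INTER_CUBIC))
E
```

```text
t 12.45 p [ 0.5447 -0.2527  0.1218] jaw 90.8 tilt 0.12 z [-0.002  0.001 -1.   ] F [-0.1 -0.1 -1.3] w 0.0236 q6 -0.45
rel top z 0.0363 min z -0.0696 top rect [-3.2 -0.1] [24.4 24. ] cyl axis at TCP [-2.6 -0.2] slope [0.012 0.001] n 3005 res 0.88
```

View pics/w7c.png

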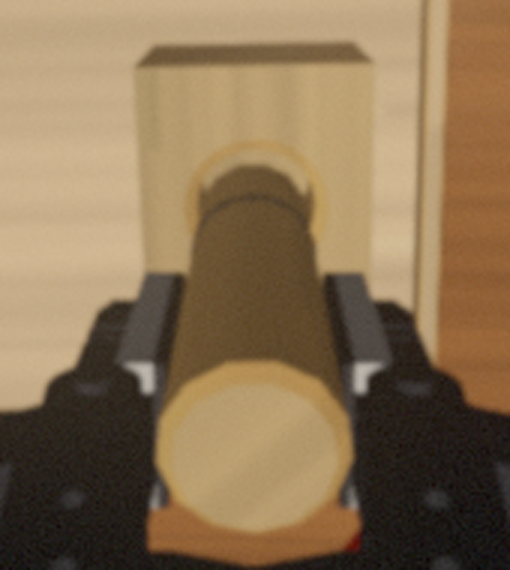

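View pics/s7c.png

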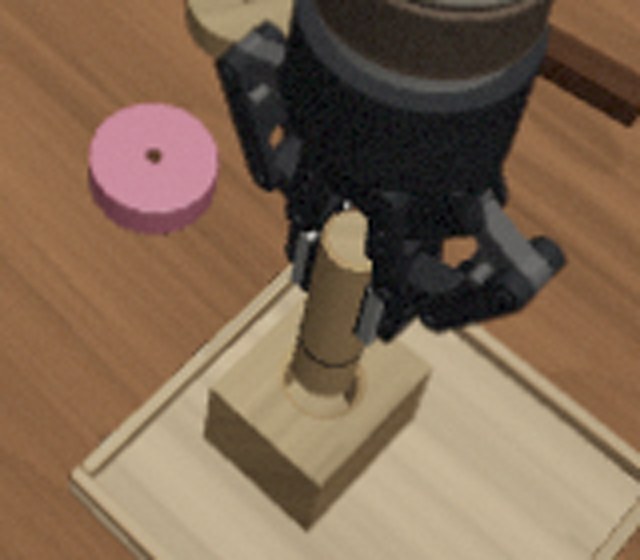

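>>> move_arm --moves '[[[0.005, 0, 0, 0, 0, 0, 1], [0, 0, 0, 0, 0, 0, 1]]]'

```text
clock: 12.72
eef_pos: [0.548, -0.2528, 0.1228]
tool_rot: [-0.007, 1.0, 0.0, 0.0]
ft_force: [0.9, -0.0, -0.4]
grip_width: 0.0238
```

>>> move_arm --moves '[[[0, 0, -0.012, 0, 0, 0, 1], [0, 0, 0, 0, 0, 0, 1]]]'

```text
clock: 12.88
eef_pos: [0.5486, -0.253, 0.117]
tool_rot: [-0.007, 1.0, 0.0, 0.001]
ft_force: [0.5, -0.7, -0.7]
grip_width: 0.0238
```

```bash
python3 - <<'E'
from post import *
o=st()
E
```

```text
t 12.88 p [ 0.5486 -0.253   0.117 ] jaw 90.8 tilt 0.1 z [ 0.002  0.    -1.   ] F [ 0.5 -0.7 -0.7] w 0.0238 q6 -0.45
```

>>> move_arm --moves '[[[-0.005, 0, 0, 0, 0, 0, 1], [0, 0, 0, 0, 0, 0, 1]]]'

```text
clock: 13.05
eef_pos: [0.5458, -0.253, 0.1165]
tool_rot: [-0.007, 1.0, 0.0, 0.0]
ft_force: [-0.5, 0.2, 0.5]
grip_width: 0.0235
```

```bash
python3 - <<'E'
from post import *
o=st()
c=snap('side','s8')
cv2.imwrite('pics/s8c.png',cv2.resize(c['pixels'][240:380,310:470,::-1],None,fx=4,fy=4,interpolation=cv2.INTER_CUBIC))
E
```

```text
t 13.05 p [ 0.5458 -0.253   0.1165] jaw 90.8 tilt 0.06 z [ 0.001  0.001 -1.   ] F [-0.5  0.2  0.5] w 0.0235 q6 -0.45
```

View pics/s8c.png

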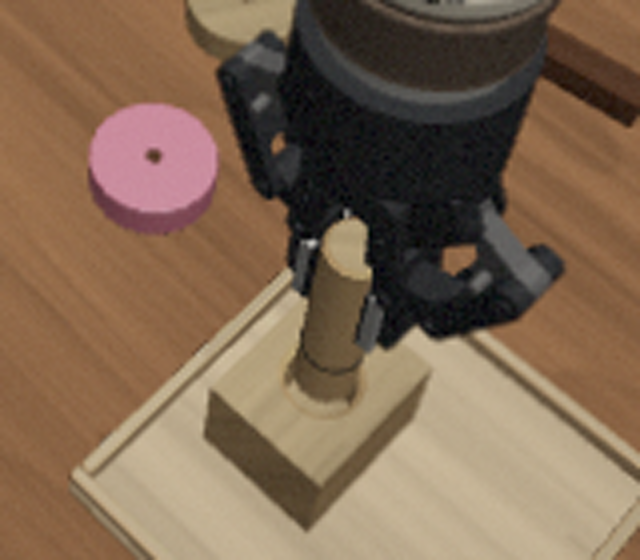

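The foot at (327,385) in the crop is centred over the bore, just above its rim. Pushing down.

>>> move_arm --moves '[[[-0.001, 0, -0.012, 0, 0, 0, 1], [-0.001, 0, -0.008, 0, 0, 0, 1], [0, 0, 0, 0, 0, 0, 1]]]'

```text
clock: 13.35
eef_pos: [0.545, -0.2532, 0.106]
tool_rot: [-0.007, 1.0, 0.0, 0.001]
ft_force: [-1.2, 1.4, -0.2]
grip_width: 0.0236
```

```bash
python3 - <<'E'
from post import *
o=st()
E
```

```text
t 13.35 p [ 0.545  -0.2532  0.106 ] jaw 90.7 tilt 0.13 z [ 0.002  0.    -1.   ] F [-1.2  1.4 -0.2] w 0.0236 q6 -0.45
```

Foot is inside the bore (about 9 mm deep) with no force on it.

>>> move_arm --moves '[[[0, 0, -0.012, 0, 0, 0, 1], [0, 0, -0.012, 0, 0, 0, 1], [0, 0, -0.008, 0, 0, 0, 1], [0, 0, 0, 0, 0, 0, 1]]]'

```text
clock: 13.68
eef_pos: [0.5446, -0.253, 0.0876]
tool_rot: [-0.007, 1.0, 0.0, 0.001]
ft_force: [0.3, 0.5, -0.5]
grip_width: 0.0237
```

```bash
python3 - <<'E'
from post import *
o=st()
E
```

```text
t 13.68 p [ 0.5446 -0.253   0.0876] jaw 90.7 tilt 0.08 z [ 0.001  0.001 -1.   ] F [ 0.3  0.5 -0.5] w 0.0237 q6 -0.45
```

>>> move_arm --moves '[[[0, 0, -0.005, 0, 0, 0, 1], [0, 0, -0.004, 0, 0, 0, 1], [0, 0, -0.003, 0, 0, 0, 1]]]'

```text
clock: 13.93
eef_pos: [0.5451, -0.2532, 0.0854]
tool_rot: [-0.007, 1.0, -0.0, 0.002]
ft_force: [-3.4, 1.6, 5.7]
grip_width: 0.024
```

```bash
python3 - <<'E'
from post import *
o=st()
c=snap('side','s9')
cv2.imwrite('pics/s9c.png',cv2.resize(c['pixels'][240:380,310:470,::-1],None,fx=4,fy=4,interpolation=cv2.INTER_CUBIC))
E
```

```text
t 13.93 p [ 0.5451 -0.2532  0.0854] jaw 90.7 tilt 0.2 z [ 0.003 -0.    -1.   ] F [-3.4  1.6  5.7] w 0.024 q6 -0.45
```

View pics/s9c.png

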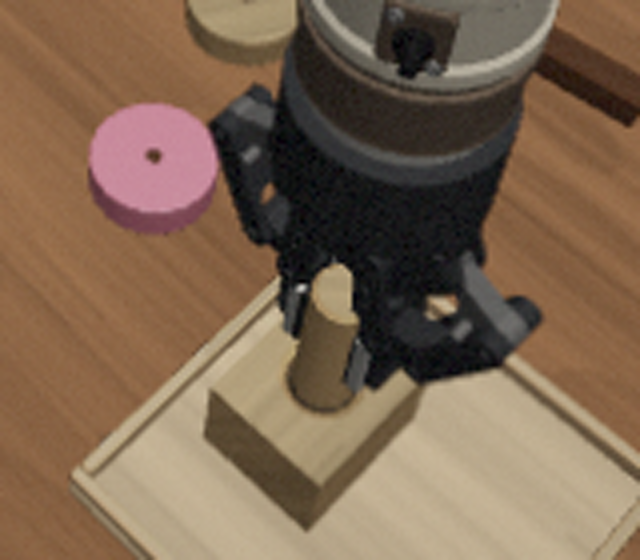

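Pencil line is level with the block's top and the bottom contact is felt. Releasing and rising.

>>> move_arm --moves '[[[0, 0, 0, 0, 0, 0, 0], [0, 0, 0, 0, 0, 0, -1], [0, 0, 0, 0, 0, 0, -1], [0, 0, 0, 0, 0, 0, -1], [0, 0, 0.04, 0, 0, 0, -1], [0, 0, 0.06, 0, 0, 0, -1], [0, 0, 0.07, 0, 0, 0, -1], [0.012, 0.03, 0.04, 0, 0, 0, -1]]]'

```text
clock: 14.65
eef_pos: [0.5457, -0.2379, 0.186]
tool_rot: [-0.005, 1.0, 0.002, -0.005]
ft_force: [1.1, 1.0, -0.0]
grip_width: 0.0854
```

```bash
python3 - <<'E'
from post import *
o=st(); p=o['eef_pos']; print((0.6777-p[0])/.5,(0.0742-p[1])/.5)
E
```

```text
t 14.65 p [ 0.5457 -0.2379  0.186 ] jaw 90.6 tilt 0.67 z [-0.011  0.005 -1.   ] F [ 1.1  1.  -0. ] w 0.0854 q6 -0.42
0.2639619480152684 0.6242091197088849
```

>>> move_arm --moves '[[[0.0203, 0.048, 0, 0, 0, -0.232, -1], [0.0203, 0.048, 0, 0, 0, -0.232, -1], [0.0203, 0.048, 0, 0, 0, -0.232, -1], [0.0203, 0.048, 0, 0, 0, -0.232, -1], [0.0203, 0.048, 0, 0, 0, -0.232, -1], [0.0203, 0.048, 0, 0, 0, -0.232, -1], [0.0203, 0.048, 0, 0, 0, -0.232, -1], [0.0203, 0.048, 0, 0, 0, -0.232, -1]]]'

```text
clock: 15.32
eef_pos: [0.6328, -0.0433, 0.1935]
tool_rot: [0.476, 0.879, 0.0, 0.002]
ft_force: [1.4, -0.1, 0.1]
grip_width: 0.0854
```

>>> move_arm --moves '[[[0.0203, 0.048, 0, 0, 0, -0.232, -1], [0.0203, 0.048, 0, 0, 0, -0.232, -1], [0.0203, 0.048, 0, 0, 0, -0.232, -1], [0.0203, 0.045, 0, 0, 0, -0.232, -1], [0.01, 0.02, 0, 0, 0, -0.1, -1], [0, 0, 0, 0, 0, 0, -1], [0, 0, 0, 0, 0, 0, -1]]]'

```text
clock: 15.9
eef_pos: [0.6813, 0.0737, 0.1895]
tool_rot: [0.697, 0.717, -0.001, 0.001]
ft_force: [0.8, -0.5, 0.2]
grip_width: 0.0854
```

```bash
python3 - <<'E'
from post import *
o=st(); snap('wrist','w10'); c=snap('side','s10')
cv2.imwrite('pics/s10c.png',cv2.resize(c['pixels'][200:400,290:490,::-1],None,fx=3,fy=3,interpolation=cv2.INTER_CUBIC))
W=cloud(c); seg(W,395,320,60,.11,.14,'post top'); seg(W,400,340,60,.047,.056,'base')
E
```

```text
t 15.9 p [0.6813 0.0737 0.1895] jaw 1.7 tilt 0.13 z [ 0.    -0.002 -1.   ] F [ 0.8 -0.5  0.2] w 0.0854 q6 1.65
post top 247 z [0.1119 0.1195 0.1212] mean [ 0.5394 -0.2551] rect [array([ 540.6, -253.9]), array([24.5, 23.7]), np.float64(78.0)]
base 1026 z [0.0477 0.0497 0.0518] mean [ 0.5355 -0.2568] rect [array([ 543.1, -252.8]), array([72.2, 57.3]), np.float64(1.1)]
```

View pics/s10c.png

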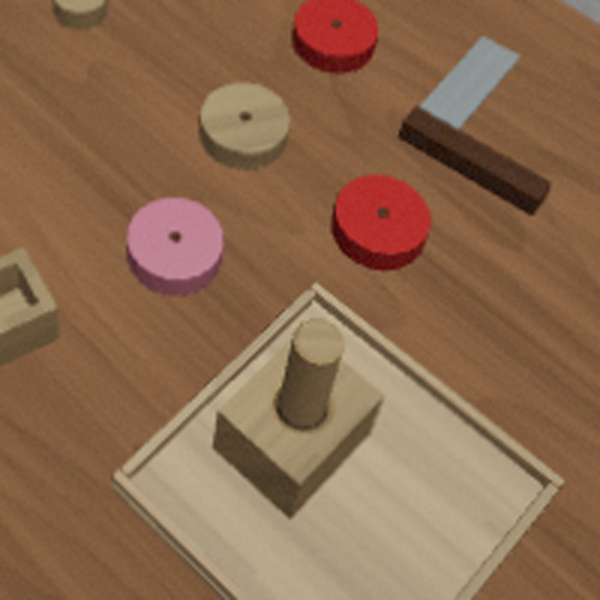

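View pics/w10.png

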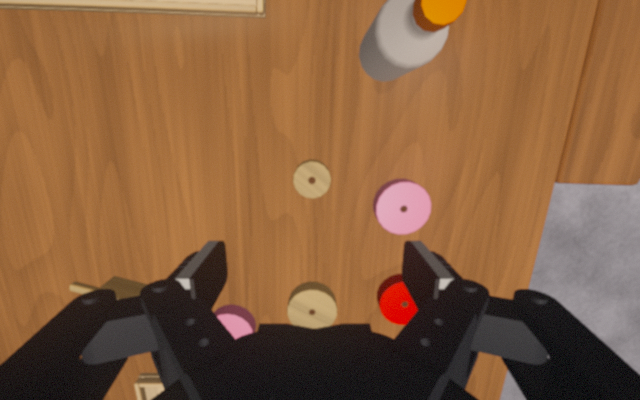

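The post stands seated in the base. The small disc is at (312,180) in the wrist view, close to the jaw midline.

```bash
python3 - <<'E'
from post import *
W=cloud(dict(np.load('pics/w10.npz'))); seg(W,312,180,30,.012,.03,'small'); seg(W,404,207,40,.012,.03,'pink');seg(W,312,310,30,.012,.03,'big')
E
```

```text
small 1108 z [0.0187 0.0201 0.0213] mean [0.6788 0.0764] rect [array([679. ,  75.8]), array([38. , 39.4]), np.float64(0.7)]
pink 2307 z [0.0184 0.0201 0.0212] mean [0.7768 0.0489] rect [array([777.6,  47.8]), array([58., 58.]), np.float64(2.2)]
big 1699 z [0.0158 0.02   0.0211] mean [ 0.6833 -0.0785] rect [array([683.1, -79.8]), array([57.9, 52.9]), np.float64(1.3)]
```

>>> move_arm --moves '[[[-0.004, 0.004, -0.04, 0, 0, -0.05, -1], [0, 0, -0.07, 0, 0, 0, -1], [0, 0, -0.07, 0, 0, 0, -1], [0, 0, -0.06, 0, 0, 0, -1], [0, 0, -0.03, 0, 0, 0, -1], [0, 0, 0, 0, 0, 0, -1]]]'

```text
clock: 16.5
eef_pos: [0.6785, 0.0652, 0.0556]
tool_rot: [0.709, 0.706, 0.002, 0.005]
ft_force: [-0.5, -0.1, -0.2]
grip_width: 0.0854
```

```bash
python3 - <<'E'
from post import *
st()
E
```

```text
t 16.5 p [0.6785 0.0652 0.0556] jaw -0.3 tilt 0.6 z [ 0.01  -0.003 -1.   ] F [-0.5 -0.1 -0.2] w 0.0854 q6 1.67
```

>>> move_arm --moves '[[[0.0, 0.022, -0.02, 0, 0.018, 0, -1], [0, 0, -0.03, 0, 0, 0, -1], [0, 0.0, -0.02, 0, 0, 0, -1], [0, 0, -0.01, 0, 0, 0, -1], [0, 0, 0, 0, 0, 0, -1]]]'

```text
clock: 16.92
eef_pos: [0.6803, 0.0743, 0.0177]
tool_rot: [0.71, 0.704, 0.001, 0.002]
ft_force: [0.9, 0.2, 0.6]
grip_width: 0.0853
```

```bash
python3 - <<'E'
from post import *
st()
E
```

```text
t 16.92 p [0.6803 0.0743 0.0177] jaw -0.5 tilt 0.27 z [ 0.004 -0.002 -1.   ] F [0.9 0.2 0.6] w 0.0853 q6 1.69
```

>>> move_arm --moves '[[[0.0, 0.002, -0.012, 0, 0, 0, -1], [0, 0, -0.005, 0, 0, 0, -1], [0, 0, 0, 0, 0, 0, 1], [0, 0, 0, 0, 0, 0, 1], [0, 0, 0, 0, 0, 0, 1], [0, 0, 0, 0, 0, 0, 1], [0, 0, 0, 0, 0, 0, 1], [0, 0, 0, 0, 0, 0, 1]]]'

```text
clock: 17.58
eef_pos: [0.684, 0.0763, 0.014]
tool_rot: [0.71, 0.704, 0.004, 0.005]
ft_force: [0.3, -1.1, -0.1]
grip_width: 0.0377
```

```bash
python3 - <<'E'
from post import *
st()
E
```

```text
t 17.58 p [0.684  0.0763 0.014 ] jaw -0.4 tilt 0.74 z [ 0.013 -0.001 -1.   ] F [ 0.3 -1.1 -0.1] w 0.0377 q6 1.69
```

>>> move_arm --moves '[[[0, 0, 0.03, 0, 0.024, 0, 1], [0, 0, 0.06, 0, 0, 0, 1], [0, 0, 0.07, 0, 0, 0, 1], [0, 0, 0.07, 0, 0, 0, 1], [0, 0, 0.07, 0, 0, 0, 1], [-0.015, -0.04, 0.05, 0, 0, 0, 1], [-0.0238, -0.067, 0.02, 0, 0, 0, 1], [-0.0238, -0.067, 0, 0, 0, 0, 1]]]'

```text
clock: 18.25
eef_pos: [0.6483, -0.0059, 0.202]
tool_rot: [0.706, 0.709, -0.003, -0.002]
ft_force: [0.1, -1.3, -0.9]
grip_width: 0.0377
```

>>> move_arm --moves '[[[-0.0238, -0.067, 0, 0, 0, 0, 1], [-0.0238, -0.067, 0, 0, 0, 0, 1], [-0.0238, -0.067, 0, 0, 0, 0, 1], [-0.0238, -0.067, 0, 0, 0, 0, 1], [-0.0238, -0.067, 0, 0, 0, 0, 1], [-0.0238, -0.067, 0, 0, 0, 0, 1], [-0.0238, -0.067, 0, 0, 0, 0, 1], [-0.0238, -0.067, 0, 0, 0, 0, 1]]]'

```text
clock: 18.92
eef_pos: [0.5486, -0.2839, 0.207]
tool_rot: [0.704, 0.71, -0.0, 0.002]
ft_force: [0.7, -0.7, -0.7]
grip_width: 0.038
```

```bash
python3 - <<'E'
from post import *
st()
E
```

```text
t 18.92 p [ 0.5486 -0.2839  0.207 ] jaw 0.5 tilt 0.2 z [ 0.002 -0.003 -1.   ] F [ 0.7 -0.7 -0.7] w 0.038 q6 1.08
```

>>> move_arm --moves '[[[-0.01, -0.05, 0, 0, 0, 0, 1], [0, -0.04, 0, 0, 0, 0, 1], [0, 0, 0, 0, 0, 0, 1], [0, 0, 0, 0, 0, 0, 1]]]'

```text
clock: 19.25
eef_pos: [0.538, -0.3397, 0.207]
tool_rot: [0.708, 0.706, -0.001, 0.002]
ft_force: [-0.4, -0.1, -0.2]
grip_width: 0.0376
```

```bash
python3 - <<'E'
from post import *
st(); snap('wrist','w11')
E
```

```text
t 19.25 p [ 0.538  -0.3397  0.207 ] jaw -0.2 tilt 0.29 z [ 0.001 -0.005 -1.   ] F [-0.4 -0.1 -0.2] w 0.0376 q6 1.01
```

View pics/w11.png

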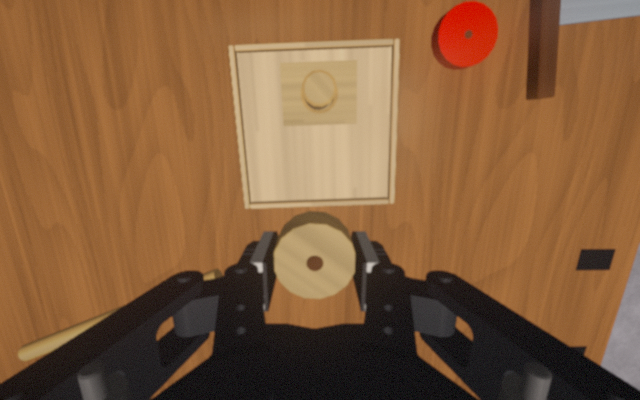

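Small disc held level (315,262); base and post at (320,90) in the tray beyond. Descending.

>>> move_arm --moves '[[[0.004, 0.016, -0.03, 0, 0, 0, 1], [0, 0, -0.06, 0, 0, 0, 1], [0, 0, -0.07, 0, 0, 0, 1], [0, 0, -0.07, 0, 0, 0, 1], [0, 0, -0.05, 0, 0, 0, 1], [0, 0, 0, 0, 0, 0, 1]]]'

```text
clock: 19.8
eef_pos: [0.5438, -0.3248, 0.0669]
tool_rot: [0.705, 0.709, 0.001, 0.007]
ft_force: [-1.0, 1.1, -1.1]
grip_width: 0.0381
```

```bash
python3 - <<'E'
from post import *
st()
E
```

```text
t 19.8 p [ 0.5438 -0.3248  0.0669] jaw 0.4 tilt 0.81 z [ 0.011 -0.009 -1.   ] F [-1.   1.1 -1.1] w 0.0381 q6 1.03
```

>>> move_arm --moves '[[[0.0, -0.014, -0.02, 0.014, 0, 0, 1], [0, 0, -0.03, 0, 0, 0, 1], [0, 0, -0.02, 0, 0, 0, 1], [0, 0, -0.01, 0, 0, 0, 1], [0, 0, 0, 0, 0, 0, 1]]]'

```text
clock: 20.22
eef_pos: [0.5478, -0.3306, 0.0292]
tool_rot: [0.703, 0.711, 0.004, 0.007]
ft_force: [-0.6, 0.8, -0.1]
grip_width: 0.038
```

```bash
python3 - <<'E'
from post import *
st()
E
```

```text
t 20.22 p [ 0.5478 -0.3306  0.0292] jaw 0.7 tilt 0.9 z [ 0.015 -0.003 -1.   ] F [-0.6  0.8 -0.1] w 0.038 q6 1.01
```

>>> move_arm --moves '[[[-0.005, 0, -0.012, 0, 0, 0, 1], [0, 0, -0.007, 0, 0, 0, 1], [0, 0, -0.004, 0, 0, 0, 1]]]'

```text
clock: 20.47
eef_pos: [0.5474, -0.3322, 0.0203]
tool_rot: [0.703, 0.711, 0.005, 0.01]
ft_force: [0.1, -0.1, -1.0]
grip_width: 0.038
```

```bash
python3 - <<'E'
from post import *
st()
E
```

```text
t 20.47 p [ 0.5474 -0.3322  0.0203] jaw 0.7 tilt 1.24 z [ 0.021 -0.006 -1.   ] F [ 0.1 -0.1 -1. ] w 0.038 q6 1.01
```

>>> move_arm --moves '[[[0, 0, -0.004, 0.005, 0.025, 0, 1], [0, 0, -0.003, 0, 0, 0, 1], [0, 0, 0, 0, 0, 0, 1]]]'

```text
clock: 20.72
eef_pos: [0.5475, -0.3326, 0.0197]
tool_rot: [0.703, 0.711, 0.001, 0.004]
ft_force: [1.1, -0.1, 0.1]
grip_width: 0.0377
```

```bash
python3 - <<'E'
from post import *
st()
E
```

```text
t 20.72 p [ 0.5475 -0.3326  0.0197] jaw 0.7 tilt 0.48 z [ 0.007 -0.004 -1.   ] F [ 1.1 -0.1  0.1] w 0.0377 q6 1.01
```

>>> move_arm --moves '[[[0, 0, 0, 0, 0, 0, 0], [0, 0, 0, 0, 0, 0, -1], [0, 0, 0, 0, 0, 0, -1], [0, 0, 0, 0, 0, 0, -1], [0, 0, 0.04, 0, 0, 0, -1], [0, 0, 0.07, 0, 0, 0, -1], [0, 0, 0.08, 0, 0, 0, -1], [0, 0, 0.08, 0, 0, 0, -1]]]'

```text
clock: 21.38
eef_pos: [0.5403, -0.3282, 0.146]
tool_rot: [0.703, 0.711, -0.002, -0.008]
ft_force: [1.6, -0.8, -0.0]
grip_width: 0.0854
```

>>> move_arm --moves '[[[0, 0, 0.07, 0, 0, 0, -1], [0, 0, 0.03, 0, 0, 0, -1], [0, 0, 0, 0, 0, 0, -1]]]'

```text
clock: 21.63
eef_pos: [0.5435, -0.3301, 0.2084]
tool_rot: [0.703, 0.711, -0.0, -0.001]
ft_force: [0.7, 0.3, 0.6]
grip_width: 0.0855
```

```bash
python3 - <<'E'
from post import *
o=st(); p=o['eef_pos']; print((0.4635-p[0])/.5,(-.0855-p[1])/.5)
snap('wrist','w12')
W=cloud(dict(np.load('pics/w12.npz')))
E
```

```text
t 21.63 p [ 0.5435 -0.3301  0.2084] jaw 0.7 tilt 0.09 z [-0.001  0.    -1.   ] F [0.7 0.3 0.6] w 0.0855 q6 1.01
-0.15992341247951725 0.4892204473139592
```

View pics/w12.png

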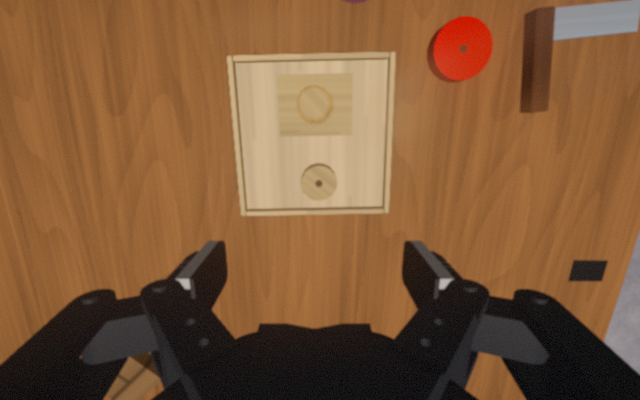

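```bash
python3 - <<'E'
from post import *
W=cloud(dict(np.load('pics/w12.npz')))
seg(W,315,104,30,.1,.15,'posttop');seg(W,315,104,60,.045,.056,'base'); seg(W,319,182,30,.02,.035,'disc')
q=W[120:205,250:275]; print('floor',np.nanmedian(q[...,2]))
E
```

```text
posttop 960 z [0.1192 0.1208 0.1221] mean [ 0.5419 -0.2539] rect [array([ 542. , -253.9]), array([23.9, 24.1]), np.float64(0.8)]
base 3640 z [0.0497 0.051  0.0522] mean [ 0.5435 -0.2525] rect [array([ 543.2, -252.7]), array([70.2, 56.5]), np.float64(1.8)]
disc 1015 z [0.0247 0.0261 0.0273] mean [ 0.548  -0.3328] rect [array([ 547.9, -333.2]), array([38.5, 39.2]), np.float64(0.8)]
floor 0.006167802263810057
```

Tower kit: post top at 0.121 m, block top at 0.051 m, disc top at 0.026 m, all as wanted. Now the tub.

>>> move_arm --moves '[[[-0.0145, 0.044, 0, 0, 0, 0.22, -1], [-0.0145, 0.044, 0, 0, 0, 0.22, -1], [-0.0145, 0.044, 0, 0, 0, 0.22, -1], [-0.0145, 0.044, 0, 0, 0, 0.22, -1], [-0.0145, 0.044, 0, 0, 0, 0.22, -1], [-0.0145, 0.044, 0, 0, 0, 0.22, -1], [-0.0145, 0.044, 0, 0, 0, 0.22, -1], [-0.0145, 0.044, 0, 0, 0, 0.22, -1]]]'

```text
clock: 22.35
eef_pos: [0.4756, -0.1494, 0.1879]
tool_rot: [0.297, 0.955, -0.004, -0.012]
ft_force: [0.5, 0.5, -0.7]
grip_width: 0.0854
```

>>> move_arm --moves '[[[-0.0145, 0.044, 0, 0, 0, 0.22, -1], [-0.0145, 0.044, 0, 0, 0, 0.22, -1], [-0.014, 0.04, 0, 0, 0, 0.22, -1], [0, 0, 0, 0, 0, 0, -1], [0, 0, 0, 0, 0, 0, -1]]]'

```text
clock: 22.77
eef_pos: [0.4436, -0.0773, 0.1763]
tool_rot: [0.115, 0.993, -0.005, -0.022]
ft_force: [0.6, -0.2, -0.4]
grip_width: 0.0852
```

```bash
python3 - <<'E'
from post import *
o=st()
c=snap('wrist','w13')
W=cloud(c); seg(W,315,180,90,.03,.045,'tub')
E
```

```text
t 22.77 p [ 0.4436 -0.0773  0.1763] jaw 76.8 tilt 2.59 z [-0.045 -0.005 -0.999] F [ 0.6 -0.2 -0.4] w 0.0852 q6 0.07
tub 1686 z [0.0334 0.036  0.0371] mean [ 0.4636 -0.0849] rect [array([462.4, -84.8]), array([46. , 71.6]), np.float64(75.4)]
```

View pics/w13.png

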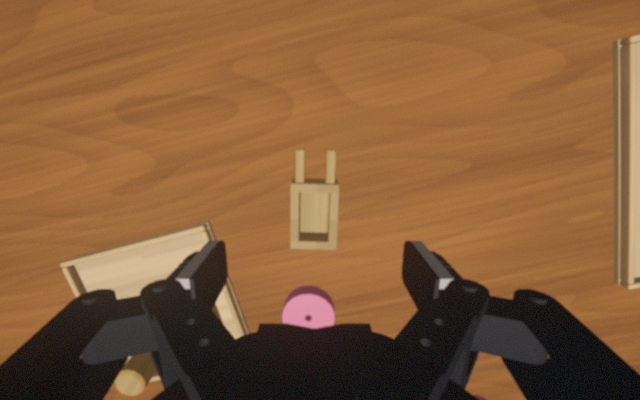

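Tub at (314,215) is aligned with the jaws. Going down.

>>> move_arm --moves '[[[0.041, -0.016, 0, 0.01, -0.086, -0.053, -1], [0, 0, -0.03, 0, 0, 0, -1], [0, 0, -0.06, 0, 0, 0, -1], [0, 0, -0.06, 0, 0, 0, -1], [0, 0, -0.03, 0, 0, 0, -1], [0, 0, 0, 0, 0, 0, -1]]]'

```text
clock: 23.32
eef_pos: [0.4665, -0.0912, 0.0801]
tool_rot: [0.138, 0.99, 0.0, 0.001]
ft_force: [-0.0, 0.1, 0.8]
grip_width: 0.0854
```

```bash
python3 - <<'E'
from post import *
st()
E
```

```text
t 23.32 p [ 0.4665 -0.0912  0.0801] jaw 74.2 tilt 0.15 z [ 0.003 -0.    -1.   ] F [-0.   0.1  0.8] w 0.0854 q6 0.08
```

>>> move_arm --moves '[[[-0.004, 0.013, -0.02, 0, 0, 0.033, -1], [0, 0, -0.04, 0, 0, 0, -1], [0, 0, -0.03, 0, 0, 0, -1], [0, 0, -0.01, 0, 0, 0, -1], [0, 0, 0, 0, 0, 0, -1]]]'

```text
clock: 23.73
eef_pos: [0.4657, -0.089, 0.0281]
tool_rot: [0.134, 0.991, -0.0, 0.001]
ft_force: [-0.1, 0.1, -0.3]
grip_width: 0.0857
```

```bash
python3 - <<'E'
from post import *
st()
E
```

```text
t 23.73 p [ 0.4657 -0.089   0.0281] jaw 74.6 tilt 0.11 z [ 0.002 -0.001 -1.   ] F [-0.1  0.1 -0.3] w 0.0857 q6 0.08
```

>>> move_arm --moves '[[[0, 0.008, -0.016, 0, 0, 0, -1], [0, 0, -0.002, 0, 0, 0, -1], [0, 0, 0, 0, 0, 0, 1], [0, 0, 0, 0, 0, 0, 1], [0, 0, 0, 0, 0, 0, 1], [0, 0, 0, 0, 0, 0, 1], [0, 0, 0, 0, 0, 0, 1], [0, 0, 0, 0, 0, 0, 1]]]'

```text
clock: 24.4
eef_pos: [0.4702, -0.0863, 0.0232]
tool_rot: [0.135, 0.991, -0.001, 0.005]
ft_force: [-0.3, 0.1, -0.1]
grip_width: 0.0445
```

```bash
python3 - <<'E'
from post import *
st()
E
```

```text
t 24.4 p [ 0.4702 -0.0863  0.0232] jaw 74.4 tilt 0.61 z [ 0.01  -0.003 -1.   ] F [-0.3  0.1 -0.1] w 0.0445 q6 0.09
```

>>> move_arm --moves '[[[0, 0, 0.03, 0, 0, 0, 1], [0, 0, 0.06, 0, 0, 0, 1], [0, 0, 0.06, 0, 0, 0, 1], [0, 0.03, 0.03, 0, 0, 0.04, 1], [-0.002, 0.07, 0, 0, 0, 0.05, 1], [-0.002, 0.07, 0, 0, 0, 0.05, 1], [-0.002, 0.07, 0, 0, 0, 0.05, 1], [-0.002, 0.07, 0, 0, 0, 0.05, 1]]]'

```text
clock: 25.07
eef_pos: [0.4652, 0.0683, 0.1182]
tool_rot: [0.078, 0.997, -0.001, 0.006]
ft_force: [-0.1, -0.3, -0.8]
grip_width: 0.0448
```

>>> move_arm --moves '[[[-0.002, 0.07, 0, 0, 0, 0.05, 1], [-0.002, 0.07, 0, 0, 0, 0.05, 1], [-0.002, 0.07, 0, 0, 0, 0.05, 1], [-0.002, 0.07, 0, 0, 0, 0.05, 1], [-0.002, 0.07, 0, 0, 0, 0.05, 1], [-0.002, 0.07, 0, 0, 0, 0.05, 1], [0, 0.03, 0, 0, 0, 0, 1], [0, 0, 0, 0, 0, 0, 1]]]'

```text
clock: 25.73
eef_pos: [0.4558, 0.3111, 0.1191]
tool_rot: [-0.009, 1.0, 0.001, 0.008]
ft_force: [0.4, -0.4, -0.6]
grip_width: 0.0448
```

```bash
python3 - <<'E'
from post import *
st(); snap('wrist','w14')
E
```

```text
t 25.73 p [0.4558 0.3111 0.1191] jaw 91.0 tilt 0.94 z [ 0.016  0.003 -1.   ] F [ 0.4 -0.4 -0.6] w 0.0448 q6 0.58
```

View pics/w14.png

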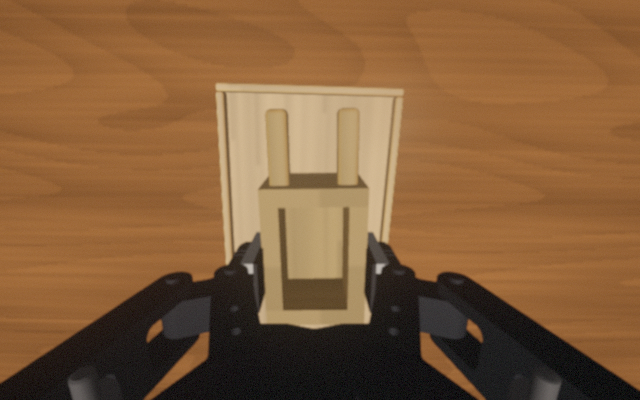

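```bash
python3 - <<'E'
from post import *
W=cloud(dict(np.load('pics/w14.npz')))
m=(W[...,2]>.013)&(W[...,2]<.022); m[260:]=0; m[:80]=0
P=W[m]; print(len(P),np.round(np.percentile(P[:,0],[1,50,99]),4),np.round(np.percentile(P[:,1],[1,50,99]),4))
print('xmin wall', [np.round(np.nanmean(W[86:93,u,0]),4) for u in (240,380)])
for v in (130,200): 
    r=P[(abs(P[:,0]-np.nanmedian(W[v,225:240,0]))<.01)]; print(np.round([r[:,1].min(),r[:,1].max()],4))
E
```

```text
4249 [0.368  0.395  0.5064] [0.2349 0.2959 0.3762]
xmin wall [np.float64(0.3715), np.float64(0.3693)]
[0.2348 0.3772]
[0.2342 0.3766]
```

>>> move_arm --moves '[[[0.006, -0.014, -0.02, 0, 0.0, -0.03, 1], [0, 0, -0.05, 0, 0, 0, 1], [0, 0, -0.05, 0, 0, 0, 1], [0, 0, -0.025, 0, 0, 0, 1], [0, 0, 0, 0, 0, 0, 1]]]'

```text
clock: 26.2
eef_pos: [0.4591, 0.2976, 0.0455]
tool_rot: [0.001, 1.0, 0.0, 0.009]
ft_force: [0.0, -1.0, -1.3]
grip_width: 0.0449
```

```bash
python3 - <<'E'
from post import *
st()
E
```

```text
t 26.2 p [0.4591 0.2976 0.0455] jaw 89.8 tilt 1.03 z [ 0.018  0.    -1.   ] F [ 0.  -1.  -1.3] w 0.0449 q6 0.58
```

>>> move_arm --moves '[[[0, 0.012, -0.01, 0, 0.018, 0, 1], [0, 0, -0.014, 0, 0, 0, 1], [0, 0, -0.006, 0, 0, 0, 1], [0, 0, 0, 0, 0, 0, 1]]]'

```text
clock: 26.53
eef_pos: [0.4601, 0.3011, 0.0308]
tool_rot: [0.004, 1.0, -0.0, 0.004]
ft_force: [0.6, 0.8, -0.2]
grip_width: 0.045
```

```bash
python3 - <<'E'
from post import *
st()
E
```

```text
t 26.53 p [0.4601 0.3011 0.0308] jaw 89.6 tilt 0.45 z [ 0.008 -0.001 -1.   ] F [ 0.6  0.8 -0.2] w 0.045 q6 0.59
```

Slightly lower, then release with a partial opening and rise.

>>> move_arm --moves '[[[0, 0.004, -0.005, 0, 0, 0, 1], [0, 0, -0.003, 0, 0, 0, 1], [0, 0, 0, 0, 0, 0, 1]]]'

```text
clock: 26.78
eef_pos: [0.4612, 0.3039, 0.0281]
tool_rot: [0.004, 1.0, 0.001, 0.005]
ft_force: [-0.1, -0.4, -0.3]
grip_width: 0.0449
```

```bash
python3 - <<'E'
from post import *
st()
E
```

```text
t 26.78 p [0.4612 0.3039 0.0281] jaw 89.6 tilt 0.58 z [ 0.01   0.001 -1.   ] F [-0.1 -0.4 -0.3] w 0.0449 q6 0.59
```

>>> move_arm --moves '[[[0, 0, -0.003, 0, 0, 0, 1], [0, 0, 0, 0, 0, 0, 0], [0, 0, 0, 0, 0, 0, -0.45], [0, 0, 0, 0, 0, 0, -0.45], [0, 0, 0, 0, 0, 0, -0.45], [0, 0, 0.03, 0, 0, 0, -0.45], [0, 0, 0.06, 0, 0, 0, -0.45], [0, 0, 0.08, 0, 0, 0, -1]]]'

```text
clock: 27.45
eef_pos: [0.456, 0.3009, 0.1068]
tool_rot: [0.003, 1.0, -0.004, -0.001]
ft_force: [0.5, 0.3, -0.2]
grip_width: 0.0722
```

>>> move_arm --moves '[[[0, 0, 0.07, 0, 0, 0, -1], [0, 0, 0.05, 0, 0, 0, -1], [0, 0, 0, 0, 0, 0, -1], [0, 0, 0, 0, 0, 0, -1]]]'

```text
clock: 27.78
eef_pos: [0.4593, 0.3031, 0.1777]
tool_rot: [0.003, 1.0, -0.0, 0.005]
ft_force: [-0.7, -0.6, -0.3]
grip_width: 0.0853
```

```bash
python3 - <<'E'
from post import *
o=st();p=o['eef_pos']; print((0.683-p[0])/.5,(-.084-p[1])/.5)
c=snap('wrist','w15'); W=cloud(c); seg(W,310,170,90,.035,.06,'tub')
E
```

```text
t 27.78 p [0.4593 0.3031 0.1777] jaw 89.6 tilt 0.52 z [ 0.009 -0.    -1.   ] F [-0.7 -0.6 -0.3] w 0.0853 q6 0.59
0.44744524019321374 -0.7741616837546492
tub 2320 z [0.0353 0.0418 0.0431] mean [0.4473 0.3042] rect [array([442.1, 304. ]), array([97.9, 45.6]), np.float64(0.8)]
```

View pics/w15.png

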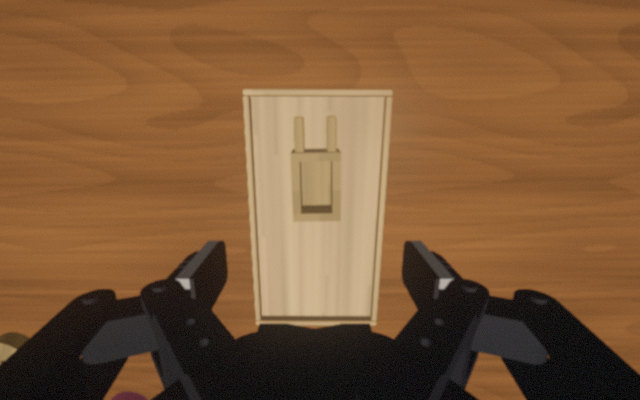

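Tub upright in the long tray at (316,185). Now the light-wood large disc.

>>> move_arm --moves '[[[0.025, -0.04, 0, 0, 0, 0, -1], [0.034, -0.06, 0, 0, 0, 0, -1], [0.034, -0.06, 0, 0, 0, 0, -1], [0.034, -0.06, 0, 0, 0, 0, -1], [0.034, -0.06, 0, 0, 0, 0, -1], [0.034, -0.06, 0, 0, 0, 0, -1], [0.034, -0.06, 0, 0, 0, 0, -1], [0.034, -0.06, 0, 0, 0, 0, -1]]]'

```text
clock: 28.5
eef_pos: [0.5857, 0.0693, 0.1646]
tool_rot: [-0.005, 1.0, -0.001, -0.005]
ft_force: [0.7, 0.4, -0.2]
grip_width: 0.0854
```

>>> move_arm --moves '[[[0.034, -0.06, 0, 0, 0, 0, -1], [0.034, -0.06, 0, 0, 0, 0, -1], [0.034, -0.06, 0, 0, 0, 0, -1], [0.034, -0.06, 0, 0, 0, 0, -1], [0.03, -0.05, 0, 0, 0, 0, -1], [0, 0, 0, 0, 0, 0, -1], [0, 0, 0, 0, 0, 0, -1]]]'

```text
clock: 29.08
eef_pos: [0.6671, -0.0917, 0.1464]
tool_rot: [0.0, 1.0, -0.001, -0.017]
ft_force: [0.1, 0.6, -0.4]
grip_width: 0.0856
```

```bash
python3 - <<'E'
from post import *
o=st()
c=snap('wrist','w16'); W=cloud(c); seg(W,315,180,70,.012,.03,'big',c['pixels'][...,1].astype(int)>c['pixels'][...,2].astype(int)+12)
E
```

```text
t 29.08 p [ 0.6671 -0.0917  0.1464] jaw 90.0 tilt 1.92 z [-0.033 -0.002 -0.999] F [ 0.1  0.6 -0.4] w 0.0856 q6 -0.13
big 3148 z [0.0187 0.02   0.0211] mean [ 0.682 -0.084] rect [array([683.3, -83.7]), array([58.6, 59.3]), np.float64(89.4)]
```

View pics/w16.png

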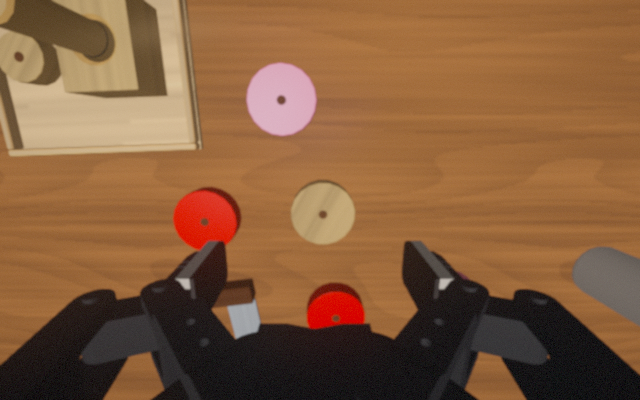

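Light-wood disc at (323,213), the only wooden one here (reds at (206,220) and (335,310), pink at (281,100)). Descending onto it.

>>> move_arm --moves '[[[0.032, 0.016, 0, 0.004, -0.063, 0, -1], [0, 0, -0.03, 0, 0, 0, -1], [0, 0, -0.06, 0, 0, 0, -1], [0, 0, -0.06, 0, 0, 0, -1], [0, 0, -0.01, 0, 0, 0, -1], [0, 0, 0, 0, 0, 0, -1]]]'

```text
clock: 29.63
eef_pos: [0.679, -0.0756, 0.0611]
tool_rot: [-0.004, 1.0, 0.001, -0.003]
ft_force: [-1.2, 1.2, 1.0]
grip_width: 0.0853
```

```bash
python3 - <<'E'
from post import *
o=st()
E
```

```text
t 29.63 p [ 0.679  -0.0756  0.0611] jaw 90.5 tilt 0.31 z [-0.005  0.002 -1.   ] F [-1.2  1.2  1. ] w 0.0853 q6 -0.12
```

>>> move_arm --moves '[[[0.007, -0.018, -0.01, 0, -0.008, 0, -1], [0, 0, -0.02, 0, 0, 0, -1], [0, 0, -0.03, 0, 0, 0, -1], [0, 0, -0.02, 0, 0, 0, -1], [0, 0, 0, 0, 0, 0, -1]]]'

```text
clock: 30.05
eef_pos: [0.6854, -0.0836, 0.0242]
tool_rot: [-0.006, 1.0, 0.0, 0.003]
ft_force: [-0.8, 0.4, -0.3]
grip_width: 0.0854
```

```bash
python3 - <<'E'
from post import *
o=st()
E
```

```text
t 30.05 p [ 0.6854 -0.0836  0.0242] jaw 90.6 tilt 0.38 z [ 0.007  0.001 -1.   ] F [-0.8  0.4 -0.3] w 0.0854 q6 -0.13
```

>>> move_arm --moves '[[[-0.006, 0, -0.018, 0, 0.01, 0, -1], [0, 0, -0.01, 0, 0, 0, -1], [0, 0, -0.003, 0, 0, 0, -1], [0, 0, 0, 0, 0, 0, -1]]]'

```text
clock: 30.38
eef_pos: [0.6835, -0.0841, 0.0095]
tool_rot: [-0.005, 1.0, 0.0, 0.002]
ft_force: [-0.2, 0.4, 0.1]
grip_width: 0.0855
```

```bash
python3 - <<'E'
from post import *
o=st()
E
```

```text
t 30.38 p [ 0.6835 -0.0841  0.0095] jaw 90.6 tilt 0.25 z [ 0.004  0.001 -1.   ] F [-0.2  0.4  0.1] w 0.0855 q6 -0.13
```

>>> move_arm --moves '[[[0, 0, 0, 0, 0, 0, 0], [0, 0, 0, 0, 0, 0, 1], [0, 0, 0, 0, 0, 0, 1], [0, 0, 0, 0, 0, 0, 1], [0, 0, 0, 0, 0, 0, 1], [0, 0, 0, 0, 0, 0, 1]]]'

```text
clock: 30.88
eef_pos: [0.6855, -0.0844, 0.0127]
tool_rot: [-0.005, 1.0, 0.0, 0.005]
ft_force: [-1.3, -0.7, 0.0]
grip_width: 0.0579
```

```bash
python3 - <<'E'
from post import *
o=st()
E
```

```text
t 30.88 p [ 0.6855 -0.0844  0.0127] jaw 90.6 tilt 0.53 z [ 0.009  0.    -1.   ] F [-1.3 -0.7  0. ] w 0.0579 q6 -0.13
```

>>> move_arm --moves '[[[0, 0, 0.03, 0, 0, 0, 1], [0, 0, 0.06, 0, 0, 0, 1], [0, 0, 0.07, 0, 0, 0, 1], [0, 0, 0.06, 0, 0, 0, 1], [-0.012, 0.035, 0.03, 0, 0, 0, 1], [-0.02, 0.065, 0, 0, 0, 0, 1], [-0.02, 0.065, 0, 0, 0, 0, 1], [-0.02, 0.065, 0, 0, 0, 0, 1]]]'

```text
clock: 31.55
eef_pos: [0.647, 0.0259, 0.1401]
tool_rot: [0.002, 1.0, -0.0, 0.003]
ft_force: [0.6, 0.5, -0.4]
grip_width: 0.0579
```

```bash
python3 - <<'E'
from post import *
o=st();p=o['eef_pos']; print((0.567-p[0])/.5,(.303-p[1])/.5)
E
```

```text
t 31.55 p [0.647  0.0259 0.1401] jaw 89.8 tilt 0.38 z [ 0.007 -0.001 -1.   ] F [ 0.6  0.5 -0.4] w 0.0579 q6 0.04
-0.16007738329907162 0.5542114139605747
```

>>> move_arm --moves '[[[-0.019, 0.065, 0, 0, 0, 0, 1], [-0.019, 0.065, 0, 0, 0, 0, 1], [-0.019, 0.065, 0, 0, 0, 0, 1], [-0.019, 0.065, 0, 0, 0, 0, 1], [-0.019, 0.065, 0, 0, 0, 0, 1], [-0.019, 0.065, 0, 0, 0, 0, 1], [-0.019, 0.065, 0, 0, 0, 0, 1], [-0.01, 0.05, 0, 0, 0, 0, 1]]]'

```text
clock: 32.22
eef_pos: [0.5693, 0.2902, 0.1415]
tool_rot: [0.002, 1.0, 0.0, 0.004]
ft_force: [0.4, -0.5, -0.4]
grip_width: 0.0577
```

>>> move_arm --moves '[[[0, 0, 0, 0, 0, 0, 1], [0, 0, 0, 0, 0, 0, 1]]]'

```text
clock: 32.38
eef_pos: [0.5668, 0.2968, 0.1412]
tool_rot: [-0.002, 1.0, 0.001, 0.004]
ft_force: [0.1, -0.8, -0.3]
grip_width: 0.0579
```

```bash
python3 - <<'E'
from post import *
o=st(); snap('wrist','w17')
E
```

```text
t 32.38 p [0.5668 0.2968 0.1412] jaw 90.3 tilt 0.47 z [ 0.008  0.002 -1.   ] F [ 0.1 -0.8 -0.3] w 0.0579 q6 0.48
```

View pics/w17.png

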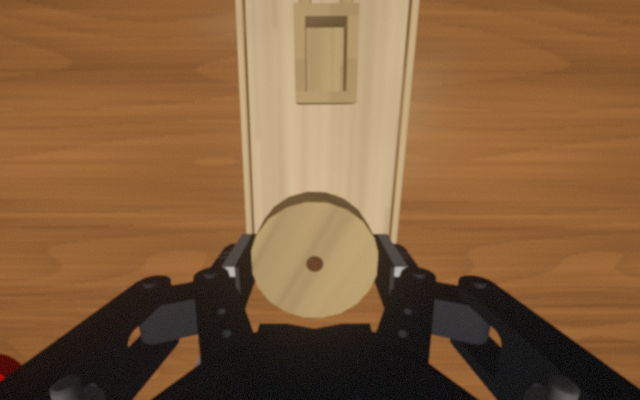

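Large disc held level (315,255); tray edges at columns 246 and 397, so a little +y is needed. Lowering.

>>> move_arm --moves '[[[0, 0.01, -0.03, 0, 0, 0, 1], [0, 0, -0.06, 0, 0, 0, 1], [0, 0, -0.06, 0, 0, 0, 1], [0, 0, -0.03, 0, 0, 0, 1], [0, 0, 0, 0, 0, 0, 1]]]'

```text
clock: 32.85
eef_pos: [0.5706, 0.297, 0.0513]
tool_rot: [0.001, 1.0, 0.002, 0.007]
ft_force: [-1.0, -1.1, 0.0]
grip_width: 0.0576
```

```bash
python3 - <<'E'
from post import *
o=st()
E
```

```text
t 32.85 p [0.5706 0.297  0.0513] jaw 89.9 tilt 0.88 z [ 0.015  0.004 -1.   ] F [-1.  -1.1  0. ] w 0.0576 q6 0.48
```

>>> move_arm --moves '[[[-0.005, 0.012, -0.02, -0.008, 0.015, 0, 1], [0, 0, -0.025, 0, 0, 0, 1], [0, 0, -0.012, 0, 0, 0, 1], [0, 0, -0.004, 0, 0, 0, 1], [0, 0, 0, 0, 0, 0, 1]]]'

```text
clock: 33.27
eef_pos: [0.5705, 0.3004, 0.02]
tool_rot: [0.004, 1.0, 0.0, 0.004]
ft_force: [0.8, 0.4, -0.0]
grip_width: 0.058
```

```bash
python3 - <<'E'
from post import *
o=st()
E
```

```text
t 33.27 p [0.5705 0.3004 0.02  ] jaw 89.5 tilt 0.46 z [ 0.008  0.    -1.   ] F [ 0.8  0.4 -0. ] w 0.058 q6 0.49
```

>>> move_arm --moves '[[[0, 0, -0.004, 0, 0, 0, 1], [0, 0, -0.002, 0, 0, 0, 1], [0, 0, 0, 0, 0, 0, -0.4], [0, 0, 0, 0, 0, 0, -0.75], [0, 0, 0, 0, 0, 0, -0.75], [0, 0, 0, 0, 0, 0, -0.75], [0, 0, 0.03, 0, 0, 0, -0.75], [0, 0, 0.06, 0, 0, 0, -0.75]]]'

```text
clock: 33.93
eef_pos: [0.5682, 0.2995, 0.0596]
tool_rot: [0.004, 1.0, -0.001, 0.001]
ft_force: [-0.8, 0.9, -0.7]
grip_width: 0.0751
```

>>> move_arm --moves '[[[-0.03, 0, 0.07, 0, 0, 0, -0.75], [-0.07, 0, 0.06, 0, 0, 0, -0.75], [-0.07, 0, 0.04, 0, 0, 0, -0.75], [-0.06, -0.04, 0, 0, 0, 0, -0.75], [0, -0.07, 0, 0, 0, 0, -0.75], [0, -0.07, 0, 0, 0, 0, -0.75], [0, 0, 0, 0, 0, 0, -0.75], [0, 0, 0, 0, 0, 0, -0.75]]]'

```text
clock: 34.6
eef_pos: [0.455, 0.2105, 0.1557]
tool_rot: [0.002, 1.0, 0.004, 0.01]
ft_force: [0.0, 0.5, 0.6]
grip_width: 0.0746
```

```bash
python3 - <<'E'
from post import *
o=st()
snap('top','t18');c=snap('side','s18')
W=cloud(c); seg(W,206,180,40,.021,.03,'bigdisc side'); 
seg(W,160,205,60,.035,.05,'tub side'); seg(W,395,320,60,.11,.14,'post'); seg(W,400,340,60,.047,.056,'base')
T=cloud(dict(np.load('pics/t18.npz')))
seg(T,180,220,45,.019,.034,'bigdisc top');seg(T,180,280,50,.033,.05,'tub top');seg(T,440,245,60,.047,.06,'base top');seg(T,460,250,40,.022,.034,'small top');seg(T,440,235,40,.1,.14,'post top')
E
```

```text
t 34.6 p [0.455  0.2105 0.1557] jaw 89.8 tilt 1.28 z [ 0.021  0.008 -1.   ] F [0.  0.5 0.6] w 0.0746 q6 0.44
bigdisc side 375 z [0.0229 0.0255 0.0274] mean [0.5696 0.2989] rect [array([570.5, 301. ]), array([60.7, 58.2]), np.float64(88.3)]
tub side 359 z [0.0357 0.0409 0.0431] mean [0.457  0.3023] rect [array([458.3, 304.5]), array([67.8, 51. ]), np.float64(0.1)]
post 248 z [0.1121 0.1194 0.1213] mean [ 0.5394 -0.255 ] rect [array([ 540.6, -254. ]), array([24.8, 24. ]), np.float64(77.2)]
base 1038 z [0.0477 0.0497 0.0519] mean [ 0.5355 -0.2568] rect [array([ 542.4, -252.7]), array([71.4, 57.2]), np.float64(1.7)]
bigdisc top 596 z [0.0239 0.0271 0.0297] mean [0.5705 0.2971] rect [array([570.3, 297.8]), array([57.4, 57.6]), np.float64(54.6)]
tub top 240 z [0.0366 0.0427 0.0455] mean [0.4746 0.3041] rect [array([468.1, 302.4]), array([44.2, 47.2]), np.float64(1.3)]
base top 660 z [0.0495 0.0525 0.0552] mean [ 0.543  -0.2499] rect [array([ 542.6, -253.3]), array([68.4, 56. ]), np.float64(1.7)]
small top 259 z [0.0247 0.0275 0.0302] mean [ 0.549  -0.3332] rect [array([ 549.6, -333.2]), array([38.9, 39.3]), np.float64(59.3)]
post top 153 z [0.1055 0.1217 0.1245] mean [ 0.5429 -0.2528] rect [array([ 542.3, -255.2]), array([23. , 23.9]), np.float64(76.1)]
```

View pics/t18.png

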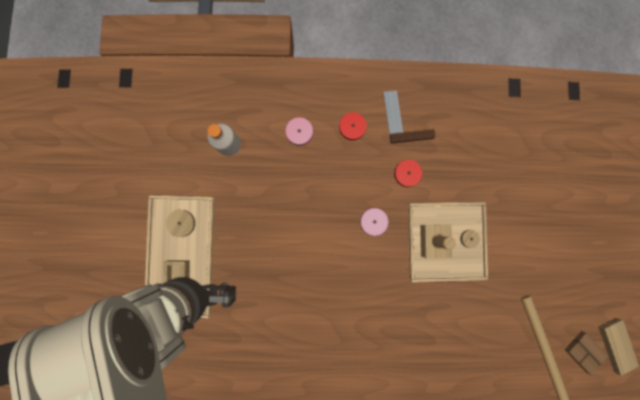

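View pics/s18.png

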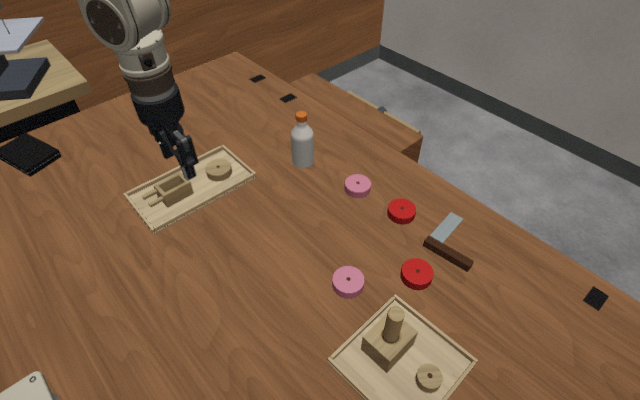

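All parts are in their trays, glue (223,138) and try square (412,136) are where they were at the start, and the gripper is clear. Handing in.

```bash
python3 - <<'E'
from h import *
st(); print(job_done())
E
```

```text
t 34.7 p [0.4552 0.2112 0.1552] jaw 89.8 tilt 1.23 z [ 0.02   0.008 -1.   ] F [-0.3  0.9  0.4] w 0.0746 q6 0.44
the job is handed in; nothing more can be done
None
```

Both kits are made up, and the job was handed in at about 35 s of the 125 s allowed. No verdict was reported.

- **Stacking-tower kit (square tray):** The base block's top is at about 0.051 m, so it sits flat on the tray floor. The post's top is at about 0.121 m, which puts the pencil line level with the block. The post is within about 2–3 mm of the block's centre. The small disc lies flat beside them, with its top at about 0.026 m.
- **Wheelbarrow kit (long tray):** The tub stands upright with its top at about 0.042 m, and the large light-wood disc lies flat with its top at about 0.026 m. Both are well inside the position limits.
- **Left alone:** The glue bottle, the try square and the pink and red discs look unmoved in the last top picture, by eye. The gripper was open and clear of everything at hand-in.

No check failed. The top and side cameras differ by about 2–3 mm in height throughout, and by up to about 3 mm in the large disc's position. In the last top picture the arm hid part of the tub, so its position comes from the earlier wrist view and the last side picture.

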